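Coffee kit on the plate, tea kit on the tray

ROBOT

A 6-joint arm with a two-finger parallel gripper is mounted at the origin on the work surface. World frame = base frame: x ahead of the robot, y to its left, z up, the work surface at z = 0. Lengths are in m, angles in rad, forces in N, time in s.
With the tool pointing down it reaches from about 0.35 to 0.775 m from the base axis. Payload 5.5 kg.
Tool frame: the origin (TCP) lies between the finger pads; the fingertips stand 19 mm ahead of it and the grasp point (between the pads) is the TCP (env.tcp_to_tips is the distance from the TCP to the fingertips, in m); z points along the fingers, y is the direction in which the jaws open and shut (so a half turn about z gives the same grasp; the last joint's range is limited). The gripper opens to 85 mm and grips with 20 to 120 N. Pads are 22 mm wide; open, the fingers measure 114 mm over their backs; the gripper's body (76 mm by 85 mm) begins 54 mm behind the grasp point. The pads swing forward as they close: fully open they stand 13 mm farther back than shut.
Start: joints at [-1.287, 0.313, 0.046, 1.304, 0, 1.431], TCP at [0.236, -0.524, 0.25] pointing down, gripper open.
Joint ranges: [-2.76, 2.76], [-0.86, 1.69], [-1.03, 1.26], [-2.2, 2.34], [-1.47, 1.5], [-3.14, 3.14]. Speed limits (rad/s): [2.57, 2.57, 3.14, 3.14, 3.14, 3.14].

INTERFACE

Orientations are given as a unit quaternion [w, x, y, z].
In Python, from workcell import env, eyes, job gives the robot as it stands. The module is installed in compiled form; this text tells all that it offers.
- The arm moves only by the tool move_arm, never from a script. Its argument "commands" is a list of rows, each a list of 3 entries, a list of its own where there are three numbers: the shift along the world's x, y, z as a fraction of full scale, then the turn, a rotation vector about the world's x, y, z as a fraction of full scale, then the gripper command: -1 is shut, 1 is fully open, values between are in proportion. In form: [[[x, y, z], [wx, wy, wz], gripper], ...]. A call has 1 to 5 rows; each row shifts and turns the commanded pose from where the row before left it; what a row does not reach is not made up. Full scale, the value 1, is 0.04 m for a shift and 8 degrees for a turn. A row lasts 1/10 s, in which the tool goes at most 50 mm and 8.59 degrees, less where a joint would pass 70% of its speed; a pose out of reach is approached as far as the arm can. A call with a number of a shift or a turn outside -1 to 1 is refused whole. A call with a gripper value outside its range is refused whole. The fingers move at their own pace and stop on an object; "newtons" is the grip in N (left out, the last holds). Time passes only in rows, so rows that do not move let the fingers close. It gives the time, the measured TCP pose, the force and the opening at its end, in the units of the state.
- env.get_state(): the state, without advancing time (a new reading comes with each control period).
- eyes.read_camera(name): name is "side" or "top" or "wrist"; returns a dict with "frame" (400x640x3 uint8, red, green, blue), "mtx" (3x3 intrinsics, pixels), "k1" (the pictures are not rectified: a ray, as slopes to the right and down, at radius r is drawn at 1 + k1 r^2 times it, then the intrinsics apply), "camera_from_world" (4x4, takes a point from world to camera coordinates); the wrist camera has in their place "mount" (4x4, takes a point from camera to tool coordinates, whose origin is the TCP and whose axes are the flange's). Camera axes: x right, y down, z forward; pixel columns grow to the right and rows downward; lengths in m; the calibration is good to about 2 mm. A picture is of the moment at which its call begins: read the wrist's pose just before it. There is no depth.
- job.hand_in(): hands the job in, once; it reports no verdict.
The state is a dict: "clock": time; "joint_pos": joint angles; "qvel": joint speeds; "tau": joint torques, N m; "tcp_pos": TCP position; "orientation": TCP orientation; "wrist_force": force on the tool from outside, world axes, zero at the start; "ft_torque": the same for the moment, N m; "finger_gap": finger opening in m.
Only numpy, scipy, OpenCV 4.12 (cv2) and the standard library are available. Lean on these libraries where they do the work, as an engineer would, in place of code of your own. Each camera call takes 0.05 s, during which the arm holds its last target.

TASK

Make up the two kits from the stock on the teak board. Coffee kit: stand the wide mug and the tall canister on the flat of the aluminium plate, with the slim mug standing inside the wide mug and the two mug handles turned roughly at right angles to each other. Tea kit: stand the rectangular caddy in the larger compartment of the bamboo tray and the short jar in the smaller one; leave everything upright and let go, and do not disturb the blue bowls or the tongs.

Things in the scene. Friction and masses are not known exactly. Their poses are not given: they have to be found in the camera images.
- wide_mug: Loose wide, low steel mug (the warming cup): round, straight-sided, outside diameter 68 mm, 40 mm tall, wall 3 mm, bottom 4 mm thick, open at the top (62 mm mouth). Origin: centre of its underside, z up. One loop handle at its +y side, between 12 and 38 mm up, reaching 62 mm from the axis, 8 mm thick. 110 to 180 g. At the start it stands upright on the teak board, whose top is 18 mm above the counter.
- slim_mug: Loose slim, tall steel mug: round, straight-sided, outside diameter 46 mm, 90 mm tall, open at the top. Origin: centre of its underside, z up. One loop handle at its +y side, between 50 and 86 mm up, reaching 51 mm from the axis, 8 mm thick. Stood inside the wide mug (7 mm play all round) its bottom rests 4 mm above the wide mug's underside and its handle is above the wide mug's rim. 95 to 160 g. Starts upright on the board.
- canister: Loose tall coffee canister: closed bare-metal cylinder, diameter 52 mm (its lid, from 94 mm up, 53 mm), 115 mm tall, with a small wooden lid knob (14 mm wide) on top that makes it 125 mm in all. Origin: centre of its underside, z up. 175 to 290 g. Starts upright on the board.
- jar: Loose short sugar jar: closed white ceramic cylinder, diameter 52 mm up to 50 mm height, then a 46 mm cork lid to 60 mm total height. Origin: centre of its underside, z up. 160 to 260 g. Starts upright on the board.
- caddy: Loose rectangular wooden tea caddy, closed: 64 mm along its x, 44 mm along its y, 85 mm tall. Origin: centre of its underside, z up. 160 to 260 g. Starts upright on the board.
- plate: Wide round aluminium plate standing on the counter, left or right of the board; it does not move. 220 mm across at the rim, flat inside within 92 mm of the centre; floor 3 mm and rim 10 mm above the counter. Origin: centre of its underside, z up.
- tray: Bamboo serving tray standing on the counter at the other side of the board; it does not move. 200 mm along its x, 112 mm along its y; floor 5 mm, walls 18 mm above the counter, walls 6 mm thick. Origin: centre of its underside, z up. A cross wall divides it into a larger compartment (104 by 100 mm inside, its centre at x = -42 mm, y = 0) and a smaller one (78 by 100 mm inside, centre at x = +55 mm, y = 0).
- bowl_a: Bystander: loose blue melamine bowl, 110 mm across the rim, 48 mm tall, on the counter at the far left. Origin: centre of its underside. Leave alone.
- bowl_b: Bystander: loose blue melamine bowl, 110 mm across the rim, 48 mm tall, on the counter at the far right. Origin: centre of its underside. Leave alone.
- tongs: Bystander: loose stainless kitchen tongs, about 230 mm long along their y, 40 mm wide, 16 mm tall, lying on the counter between the robot and the board. Origin: mid-length, on the underside. Leave alone.

How it is judged:
By the outcome, as a careful person would: the job done as asked, in the order asked, and still so for the second after the job is handed in, with the robot touching nothing.
It also fails if it takes over 147 s, if anything falls off the work surface, if the arm or the gripper's body presses on something with over 40 N, if the wrist force passes 120 N, or if a joint passes its speed limit or range.

## Working session

There is one attempt and no reset: what is moved stays moved. The work goes in short steps, Python scripts to look and compute and a tool call to move; the robot and the scene stay as the last step left them, time stands still between calls to the robot, and variables do not carry over. Pictures are saved under pics/ and viewed, and the job is handed in when it is done.

Besides the shell and the picture viewer there is one more tool, called after "Request:" by a JSON object that holds its "method" and its "body". move_arm: Moves the arm, as the interface text tells. Its arguments: {"type":"object","properties":{"commands":{"type":"array","items":{"type":"array"}},"newtons":{"type":"number"}},"required":["commands"]}

```bash
mkdir -p pics; python3 - <<'E'
from workcell import env, eyes, job
import cv2
print(env.get_state())
for n in ("side","top","wrist"):
    d=eyes.read_camera(n)
    cv2.imwrite(f"pics/{n}0.png",d["frame"][:,:,::-1])
    print(n,{k:v for k,v in d.items() if k!="frame"})
E
```

```text
{'clock': 0.0, 'joint_pos': array([-1.28657061e+00,  3.14001442e-01,  4.49589607e-02,  1.30355233e+00,
       -1.86868640e-05,  1.43118840e+00]), 'qvel': array([ 0.0014308 , -0.00072087,  0.00025714, -0.00064941,  0.00026876,
       -0.00063292]), 'tau': array([-1.28305011e-03, -4.80622315e+01,  2.98537624e+01,  1.94636313e-02,
       -6.16889452e-05,  6.14057285e-06]), 'tcp_pos': array([ 0.2363233 , -0.52367883,  0.24940003]), 'orientation': array([-8.96214913e-04,  9.77629141e-01,  2.10334149e-01, -7.42853988e-05]), 'wrist_force': array([-0.43590509, -0.86958271, -0.6919343 ]), 'ft_torque': array([ 0.00321245, -0.01341101,  0.01665747]), 'finger_gap': 0.08504549981229817}
side {'mtx': array([[382.90412774,   0.        , 314.4175868 ],
       [  0.        , 382.90412774, 199.7672846 ],
       [  0.        ,   0.        ,   1.        ]]), 'k1': -0.014631882440598069, 'camera_from_world': array([[-8.81191756e-01, -4.72759018e-01, -1.90899172e-05,
         5.09665605e-01],
       [-3.27350345e-01,  6.10188674e-01, -7.21464853e-01,
         2.34478888e-01],
       [ 3.41090664e-01, -6.3
[... 453 characters left out ...]
 -0.1646845 ,  0.58592024],
       [ 0.1650159 ,  0.01166201, -0.98622196,  1.15658702],
       [ 0.        ,  0.        ,  0.        ,  1.        ]])}
wrist {'mtx': array([[281.18007182,   0.        , 318.52526181],
       [  0.        , 281.18007182, 200.44024062],
       [  0.        ,   0.        ,   1.        ]]), 'k1': -0.049012144799814875, 'mount': array([[ 9.59619807e-04, -9.50429738e-01, -3.10937923e-01,
         7.94015132e-02],
       [ 9.99999325e-01,  7.08592204e-04,  9.20286769e-04,
         4.07424676e-04],
       [-6.54339725e-04, -3.10938596e-01,  9.50429777e-01,
        -1.23223723e-01],
       [ 0.00000000e+00,  0.00000000e+00,  0.00000000e+00,
         1.00000000e+00]])}
```

View pics/top0.png

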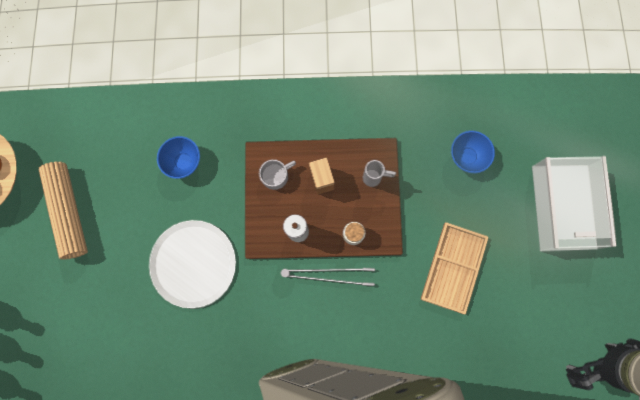

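View pics/side0.png

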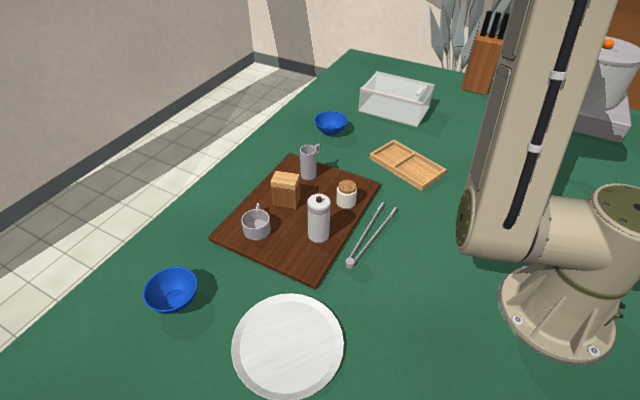

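View pics/wrist0.png

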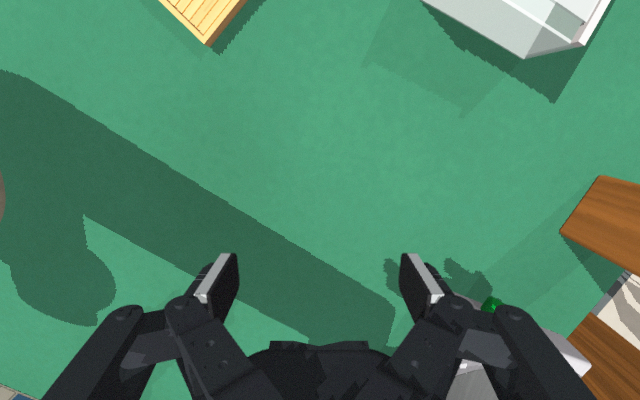

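The top view has the plate at (193,264) and the tray at (455,268). On the board are the wide mug (274,174), caddy (321,175), slim mug (374,173), canister (296,229) and jar (354,233), with the tongs at (325,277). The side view shows all of them upright.

```bash
cat > h.py <<'E'
import numpy as np, cv2
from scipy.spatial.transform import Rotation as R
def tcpT(st):
    q=st["orientation"]; T=np.eye(4); T[:3,:3]=R.from_quat([q[1],q[2],q[3],q[0]]).as_matrix(); T[:3,3]=st["tcp_pos"]; return T
class Cam:
    def __init__(s,d,st=None):
        s.K=d["mtx"];s.k=d["k1"]
        if "mount" in d: s.T=tcpT(st)@d["mount"]
        else: s.T=np.linalg.inv(d["camera_from_world"])
        s.D=np.array([s.k,0,0,0,0.])
    def ray(s,p):
        p=np.asarray(p,float).reshape(-1,1,2)
        u=cv2.undistortPoints(p,s.K,s.D)[:,0]
        v=np.c_[u,np.ones(len(u))]@s.T[:3,:3].T
        return s.T[:3,3],v/np.linalg.norm(v,axis=1,keepdims=True)
    def plane(s,p,z):
        o,v=s.ray(p); return o+v*((z-o[2])/v[:,2:3])
    def px(s,X):
        X=np.asarray(X,float).reshape(-1,3); M=np.linalg.inv(s.T)
        return cv2.projectPoints(X,cv2.Rodrigues(M[:3,:3])[0],M[:3,3],s.K,s.D)[0][:,0]
def tri(c1,p1,c2,p2):
    o1,v1=c1.ray(p1);o2,v2=c2.ray(p2);v1=v1[0];v2=v2[0]
    t=np.linalg.lstsq(np.c_[v1,-v2],o2-o1,rcond=None)[0]
    a=o1+v1*t[0];b=o2+v2*t[1]; return (a+b)/2,np.linalg.norm(a-b)
E
python3 - <<'E'
import cv2
t=cv2.imread("pics/top0.png");s=cv2.imread("pics/side0.png")
cv2.imwrite("pics/topc.png",cv2.resize(t[130:265,240:405],None,fx=4.4,fy=4.4,interpolation=cv2.INTER_CUBIC))
cv2.imwrite("pics/sidec.png",cv2.resize(s[140:260,220:390],None,fx=4.4,fy=4.4,interpolation=cv2.INTER_CUBIC))
E
```

```text
(no output)
```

View pics/topc.png

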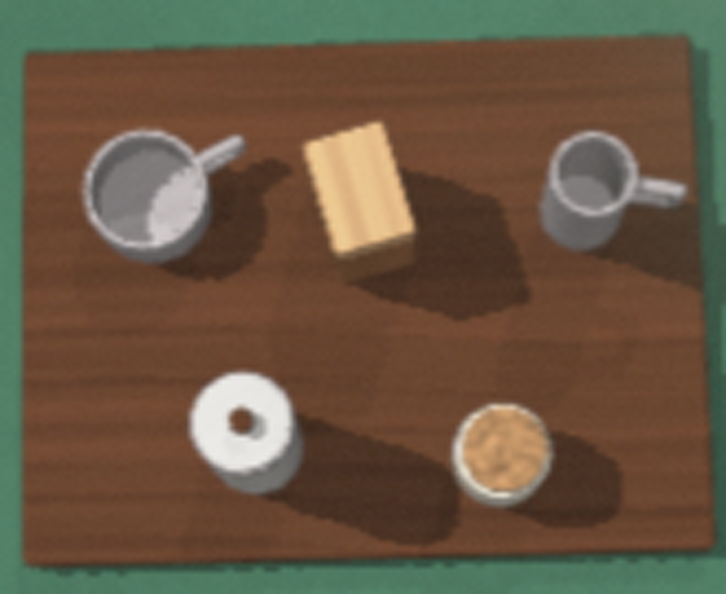

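View pics/sidec.png

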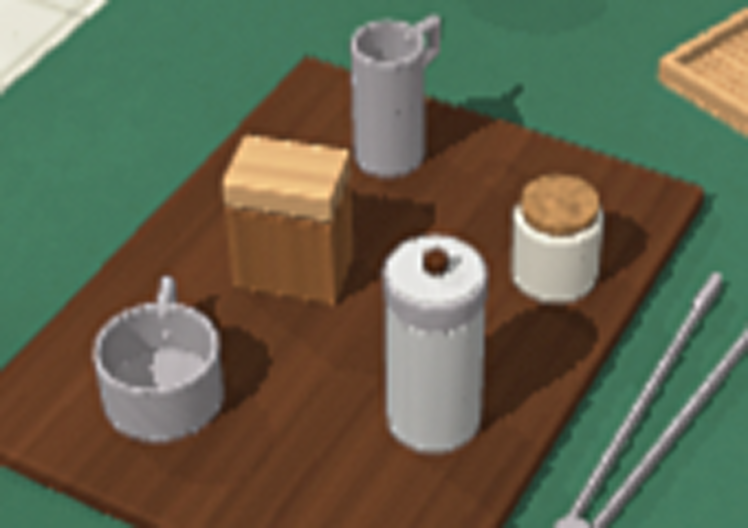

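```bash
cat > m0.py <<'E'
from workcell import env, eyes
from h import *
dt=eyes.read_camera("top"); ds=eyes.read_camera("side"); T=Cam(dt);S=Cam(ds)
f=lambda p,o:[(np.array(p)+.5)/4.4-.5+o]
ft=lambda p:f(p,(240,130)); fs=lambda p:f(p,(220,140))
for n,a,b in [("wide rim",(148,191),(157,346)),("slim rim",(595,173),(388,44)),("can lid",(243,423),(436,268)),("jar cork",(505,450),(561,204)),("caddy top far-left",(303,147),(243,137)),("caddy far-right",(380,123),(349,151)),
  ("wide handle end",(240,143),(167,283)),("slim handle end",(682,190),(435,22))]:
    X,e=tri(T,ft(a),S,fs(b)); print(n,X.round(4),"gap",round(e*1000,1))
c=[T.plane(ft(p),.103)[0] for p in [(303,147),(380,123),(414,233),(336,256)]]
print("caddy top z.103",np.round(c,4),np.mean(c,0)); 
for i in range(4):
  d=c[(i+1)%4]-c[i]; print(np.linalg.norm(d)*1000,np.degrees(np.arctan2(d[1],d[0])))
print("wide@.058",T.plane(ft((148,191)),.058),T.plane(ft((240,143)),.056)); print("slim@.108",T.plane(ft((595,173)),.108),T.plane(ft((682,190)),.100))
print("can@.133",T.plane(ft((243,423)),.133)); print("jar@.078",T.plane(ft((505,450)),.078))
# plate, tray
img=dt["frame"]; hsv=cv2.cvtColor(img,cv2.COLOR_RGB2HSV)
m=((hsv[...,1]<40)&(hsv[...,2]>110)).astype(np.uint8); m[:, :140]=0;m[:,245:]=0;m[:210]=0;m[315:]=0
k=max(cv2.findContours(m,0,1)[0],key=cv2.contourArea); el=cv2.fitEllipse(cv2.convexHull(k)); print("plate el",el)
print("plate ctr z.01",T.plane([el[0]],.01), "r", T.plane(k.reshape(-1,2),.01)[:,:2].ptp(0) if hasattr(np.ndarray,'ptp') else np.ptp(T.plane(k.reshape(-1,2),.01)[:,:2],axis=0))
m=((hsv[...,0]>8)&(hsv[...,0]<30)&(hsv[...,1]>60)&(hsv[...,2]>100)).astype(np.uint8); m[:,:410]=0;m[:,500:]=0;m[:215]=0;m[320:]=0
k=max(cv2.findContours(m,0,1)[0],key=cv2.contourArea); P=T.plane(k.reshape(-1,2),.018)[:,:2]
r=cv2.minAreaRect((P*1000).astype(np.float32)); print("tray rect mm",r, cv2.boxPoints(r).round(1).tolist()); print("tray px",cv2.boxPoints(cv2.minAreaRect(k)).round(1).tolist())
# side tray/plate
img=ds["frame"]; hsv=cv2.cvtColor(img,cv2.COLOR_RGB2HSV)
m=((hsv[...,1]<40)&(hsv[...,2]>110)).astype(np.uint8); m[:285]=0;m[:,:225]=0;m[:,350:]=0
k=max(cv2.findContours(m,0,1)[0],key=cv2.contourArea);es=cv2.fitEllipse(cv2.convexHull(k));print(es); print("plate tri",tri(T,[el[0]],S,[es[0]]))
E
python3 m0.py
python3 - <<'E'
import cv2
t=cv2.imread("pics/top0.png");s=cv2.imread("pics/side0.png")
import numpy as np
a=cv2.resize(t[210:325,400:510],None,fx=3.6,fy=3.6,interpolation=cv2.INTER_CUBIC)
b=cv2.resize(s[130:245,355:465],None,fx=3.6,fy=3.6,interpolation=cv2.INTER_CUBIC)
cv2.imwrite("pics/tray.png",np.hstack([a,b]))
E
```

```text
wide rim [0.6747 0.1192 0.0575] gap 2.7
slim rim [ 0.6656 -0.1255  0.1059] gap 1.0
can lid [0.5329 0.0623 0.1333] gap 2.0
jar cork [ 0.5222 -0.0741  0.0742] gap 1.3
caddy top far-left [0.6732 0.0279 0.1405] gap 2.7
caddy far-right [ 0.6661 -0.0208  0.1082] gap 58.7
wide handle end [0.7036 0.0683 0.0483] gap 3.4
slim handle end [ 0.6577 -0.173   0.0952] gap 1.0
caddy top z.103 [[ 0.6843  0.0299  0.103 ]
 [ 0.6965 -0.0117  0.103 ]
 [ 0.6356 -0.0283  0.103 ]
 [ 0.6242  0.0134  0.103 ]] [0.66012975 0.00082267 0.103     ]
43.35357662158478 -73.70837301441446
63.1496011960329 -164.72259368554458
43.29687934217853 105.27507446723035
62.38047621602136 15.323243721085975
wide@.058 [[0.67328766 0.11850949 0.058     ]] [[0.69991445 0.06700531 0.056     ]]
slim@.108 [[ 0.66463599 -0.12546318  0.108     ]] [[ 0.65607806 -0.1724473   0.1       ]]
can@.133 [[0.53201054 0.06200869 0.133     ]]
jar@.078 [[ 0.52116583 -0.0741244   0.078     ]]
plate el ((192.04212951660156, 263.85858154296875), (86.460205078125, 89.42683410644531), 32.82548904418945)Traceback (most recent call last):
  File "m0.py", line 19, in <module>
    print("plate ctr z.01",T.plane([el[0]],.01), "r", T.plane(k.reshape(-1,2),.01)[:,:2].ptp(0) if hasattr(np.ndarray,'ptp') else np.ptp(T.plane(k.reshape(-1,2),.01)[:,:2],axis=0))
                                                      ^^^^^^^^^^^^^^^^^^^^^^^^^^^^^^^^^^^^^^
AttributeError: `ptp` was removed from the ndarray class in NumPy 2.0. Use np.ptp(arr, ...) instead.
```

View pics/tray.png

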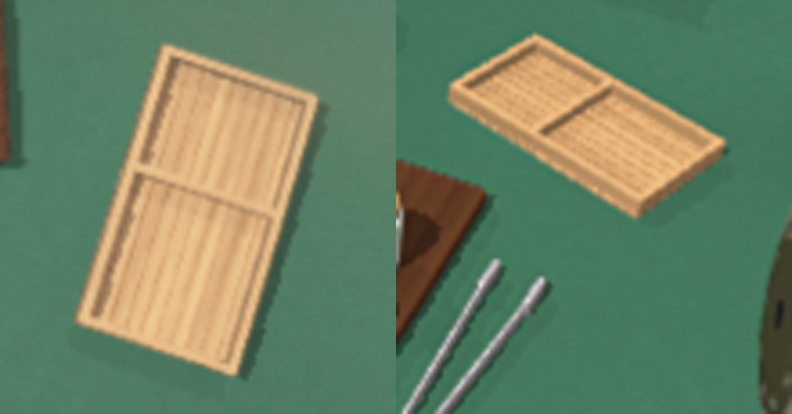

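```bash
sed -i 's/^print("plate ctr.*/pp=T.plane(k.reshape(-1,2),.01)[:,:2]; print("plate ctr z.01",T.plane([el[0]],.01),np.ptp(pp,axis=0), (pp.max(0)+pp.min(0))\/2)/' m0.py
cat >> m0.py <<'E'
g=lambda p,o:[(np.array(p)+.5)/3.6-.5+o]
for n,a,b in [("tray A far-left",(166,46),(536-396,36)),("B far-right",(318,97),(449-396,88)),("C near-left",(78,321),(725-396,142)),("D near right",(238,376),(640-396,204))]:
    X,e=tri(T,g(a,(400,210)),S,g(b,(355,130))); print(n,X.round(4),round(e*1000,1), T.plane(g(a,(400,210)),.018).round(4))
print("side caddy corner (243,137)",tri(T,ft((380,123)),S,fs((243,137))), tri(T,ft((303,147)),S,fs((226,185))),tri(T,ft((414,233)),S,fs((349,151))))
E
python3 m0.py | tail -12
```

```text
jar@.078 [[ 0.52116583 -0.0741244   0.078     ]]
plate el ((192.05429077148438, 263.8760070800781), (86.35008239746094, 89.42108154296875), 31.5106201171875)
plate ctr z.01 [[0.45847229 0.32888995 0.01      ]] [0.219368   0.21853143] [0.45953883 0.33002679]
tray rect mm ((434.1070861816406, -320.55682373046875), (116.4364242553711, 201.9617156982422), 69.62936401367188) [[319.20001220703125, -340.0], [508.5, -410.29998779296875], [549.0, -301.1000061035156], [359.70001220703125, -230.8000030517578]]
tray px [[419.5, 300.0], [444.1000061035156, 221.60000610351562], [489.79998779296875, 235.89999389648438], [465.29998779296875, 314.29998779296875]]
((287.1370544433594, 346.977294921875), (106.9458999633789, 114.08023071289062), 63.94248962402344)
plate tri (array([ 0.46002016,  0.33365614, -0.00614003]), np.float64(0.0012936919380794778))
tray A far-left [ 0.5079 -0.2913  0.097 ] 56.0 [[ 0.5458 -0.3053  0.018 ]]
B far-right [ 0.551  -0.4263 -0.0725] 72.8 [[ 0.5076 -0.4088  0.018 ]]
C near-left [ 0.3377 -0.2223  0.1015] 49.2 [[ 0.3604 -0.2345  0.018 ]]
D near right [ 0.346  -0.3594 -0.0809] 63.5 [[ 0.3204 -0.341   0.018 ]]
side caddy corner (243,137) (array([ 0.69816577, -0.0111532 ,  0.10162878]), np.float64(0.0027533071935131417)) (array([0.68470241, 0.03000762, 0.10207918]), np.float64(0.0002992979882839464)) (array([ 0.63666908, -0.02792223,  0.10303871]), np.float64(0.002335557141863083))
```

The heights agree across the two views: rims 57.5 and 106 mm, canister 133 mm, caddy 102 mm. I'm moving above the wide mug for a wrist look, with the jaws across its handle.

Request:
{"method": "move_arm", "body": {"commands": [[[0.65, 0.95, 0.1], [0, 0, 0.68], 1], [[0.65, 0.95, 0.1], [0, 0, 0.68], 1], [[0.65, 0.95, 0], [0, 0, 0.68], 1], [[0.65, 0.95, 0], [0, 0, 0.68], 1], [[0.65, 0.95, 0], [0, 0, 0.68], 1]], "newtons": 30}}

```text
clock: 0.85
tcp_pos: [0.3671, -0.3327, 0.2585]
orientation: [0.0, 0.9, 0.436, 0.0]
wrist_force: [0.5, -0.7, -0.0]
finger_gap: 0.0853
```

Request:
{"method": "move_arm", "body": {"commands": [[[0.65, 0.95, 0], [0, 0, 0.68], 1], [[0.65, 0.95, 0], [0, 0, 0.68], 1], [[0.65, 0.95, 0], [0, 0, 0.68], 1], [[0.65, 0.95, 0], [0, 0, 0.68], 1], [[0.65, 0.95, 0], [0, 0, 0.68], 1]]}}

```text
clock: 1.35
tcp_pos: [0.4973, -0.1425, 0.2586]
orientation: [0.0, 0.772, 0.635, 0.0]
wrist_force: [0.7, -0.8, -0.5]
finger_gap: 0.0853
```

Request:
{"method": "move_arm", "body": {"commands": [[[0.65, 0.95, 0], [0, 0, 0.68], 1], [[0.65, 0.95, 0], [0, 0, 0.68], 1], [[0.65, 0.95, 0], [0, 0, 0.68], 1], [[0.65, 0.95, 0], [0, 0, 0.68], 1], [[0.65, 0.95, 0], [0, 0, 0.68], 1]]}}

```text
clock: 1.85
tcp_pos: [0.6273, 0.0476, 0.2584]
orientation: [0.0, 0.601, 0.799, 0.0]
wrist_force: [0.5, -0.4, 0.3]
finger_gap: 0.0854
```

Request:
{"method": "move_arm", "body": {"commands": [[[0.65, 0.95, 0], [0, 0, 0.68], 1], [[0.5, 0.85, 0], [0, 0, 0.68], 1], [[0, 0, 0], [0, 0, 0], 1], [[0, 0, 0], [0, 0, 0], 1]]}}

```text
clock: 2.25
tcp_pos: [0.6724, 0.1188, 0.2573]
orientation: [-0.0, 0.524, 0.852, -0.0]
wrist_force: [-1.1, 0.1, -1.0]
finger_gap: 0.0853
```

```bash
cat > snap.py <<'E'
import sys,pickle
from workcell import env, eyes
from h import *
n=sys.argv[1]; cams=sys.argv[2:] or ["wrist"]
for c in cams:
    st=env.get_state(); d=eyes.read_camera(c)
    pickle.dump((st,d),open(f"pics/{c}{n}.pkl","wb")); cv2.imwrite(f"pics/{c}{n}.png",d["frame"][:,:,::-1])
T=tcpT(st); print(round(st["clock"],2),T[:3,3].round(4),"psi",np.degrees(np.arctan2(T[1,0],T[0,0])).round(2),"tilt",np.degrees(np.arccos(-T[2,2])).round(2),"gap",round(st["finger_gap"],4),st["wrist_force"].round(1),"j",st["joint_pos"].round(2))
E
python3 snap.py 1
```

```text
2.25 [0.6724 0.1188 0.2573] psi 116.83 tilt 0.08 gap 0.0853 [-1.1  0.1 -1. ] j [ 0.06  0.54  0.4   1.44 -0.    1.16]
```

View pics/wrist1.png

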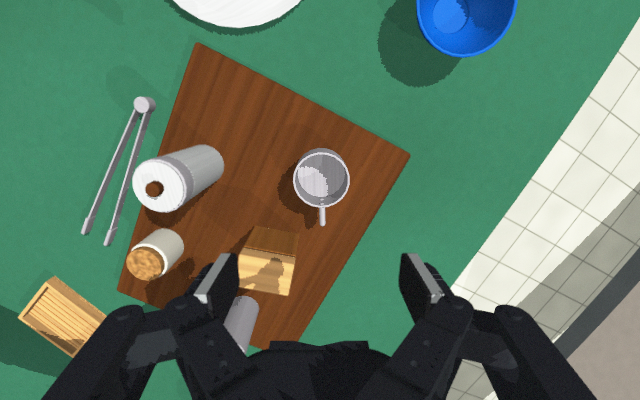

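Here the wide mug's rim is centred near (321,179), with its handle pointing straight down to (322,222), so the jaws already lie across it.

```bash
python3 - <<'E'
import pickle
from h import *
st,d=pickle.load(open("pics/wrist1.pkl","rb")); W=Cam(d,st)
hsv=cv2.cvtColor(d["frame"],cv2.COLOR_RGB2HSV)
m=((hsv[...,1]<45)&(hsv[...,2]>70)).astype(np.uint8); z=np.zeros_like(m); z[140:235,280:365]=m[140:235,280:365]
k=max(cv2.findContours(z,0,1)[0],key=cv2.contourArea)
print(cv2.boundingRect(k))
z2=cv2.morphologyEx(z,cv2.MORPH_OPEN,np.ones((13,13))) 
k2=max(cv2.findContours(cv2.morphologyEx(z,cv2.MORPH_CLOSE,np.ones((9,9))),0,1)[0],key=cv2.contourArea); 
for p in [(321.5,179)]: print("rim", W.plane([p],.058))
print("handle end",W.plane([(322,222)],.05)); print(W.plane([(293,179),(350,179)],.058))
print("can lid",W.plane([(159,186)],.133), "knob",W.plane([(154,188)],.143),"jar cork",W.plane([(144,265)],.078))
pt,dt=pickle.load(open("pics/wrist1.pkl","rb"))
E
```

```text
(293, 148, 57, 79)
rim [[0.67479875 0.12037518 0.058     ]]
handle end [[0.70180488 0.06907566 0.05      ]]
[[0.64484375 0.10518128 0.058     ]
 [0.70473869 0.1355908  0.058     ]]
can lid [[0.53450123 0.06262012 0.133     ]] knob [[0.53504104 0.06386705 0.143     ]] jar cork [[ 0.52386883 -0.07443258  0.078     ]]
```

Request:
{"method": "move_arm", "body": {"commands": [[[0.05, 0.03, -1], [0, 0, 0.07], 1], [[0, 0, -1], [0, 0, 0], 1], [[0, 0, -1], [0, 0, 0], 1], [[0, 0, -1], [0, 0, 0], 1], [[0, 0, -0.8], [0, 0, 0], 1]]}}

```text
clock: 2.8
tcp_pos: [0.673, 0.117, 0.0647]
orientation: [-0.001, 0.521, 0.853, -0.001]
wrist_force: [0.4, 0.1, -0.1]
finger_gap: 0.0853
```

Request:
{"method": "move_arm", "body": {"commands": [[[0, 0, -0.45], [0, 0, 0], 1], [[0, 0, 0], [0, 0, 0], 1], [[0, 0, 0], [0, 0, 0], -1], [[0, 0, 0], [0, 0, 0], -1], [[0, 0, 0], [0, 0, 0], -1]]}}

```text
clock: 3.3
tcp_pos: [0.6757, 0.1187, 0.0505]
orientation: [0.002, 0.52, 0.854, 0.001]
wrist_force: [-0.8, -0.6, 4.1]
finger_gap: 0.0661
```

Request:
{"method": "move_arm", "body": {"commands": [[[0, 0, 0], [0, 0, 0], -1], [[0, 0, 0], [0, 0, 0], -1]]}}

```text
clock: 3.5
tcp_pos: [0.6757, 0.1187, 0.0505]
orientation: [0.002, 0.52, 0.854, 0.001]
wrist_force: [-0.6, -1.3, 6.5]
finger_gap: 0.066
```

```bash
python3 snap.py 2
```

```text
3.5 [0.6757 0.1187 0.0505] psi 117.3 tilt 0.2 gap 0.066 [-0.6 -1.3  6.5] j [ 0.06  0.63  0.05  0.99 -0.    1.15]
```

View pics/wrist2.png

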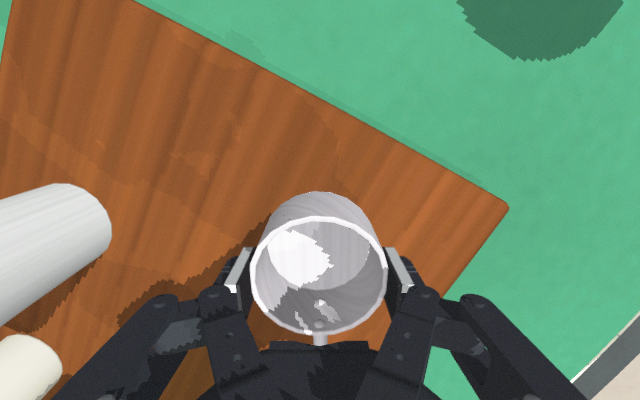

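Request:
{"method": "move_arm", "body": {"commands": [[[0, 0, 0.4], [0, 0, 0], -1], [[0, 0, 0.8], [0, 0, 0], -1], [[0, 0, 0.8], [0, 0, 0], -1], [[-0.5, 0.5, 0.5], [0, 0, 0], -1], [[-0.7, 0.8, 0], [0, 0, 0], -1]]}}

```text
clock: 4.05
tcp_pos: [0.6297, 0.1703, 0.1524]
orientation: [0.003, 0.522, 0.853, 0.003]
wrist_force: [0.5, 0.8, -2.2]
finger_gap: 0.0657
```

```bash
python3 snap.py 3 wrist side
```

```text
4.1 [0.6224 0.1763 0.1506] psi 117.49 tilt 0.24 gap 0.0656 [-5.9  1.2 -2.3] j [0.15 0.49 0.07 1.15 0.   1.24]
```

View pics/side3.png

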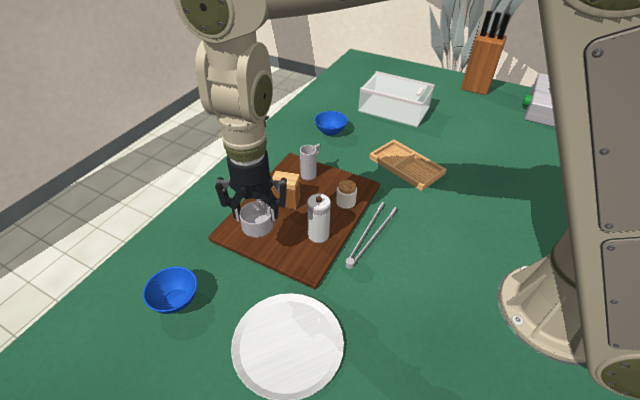

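Request:
{"method": "move_arm", "body": {"commands": [[[-0.79, 0.89, 0], [0, 0, 0], -1], [[-0.79, 0.89, 0], [0, 0, 0], -1], [[-0.79, 0.89, 0], [0, 0, 0], -1], [[-0.79, 0.89, 0], [0, 0, 0], -1], [[0, 0, 0], [0, 0, 0], -1]]}}

```text
clock: 4.65
tcp_pos: [0.4955, 0.3171, 0.1482]
orientation: [-0.001, 0.517, 0.856, -0.0]
wrist_force: [-0.4, 0.9, -1.7]
finger_gap: 0.0659
```

```bash
python3 snap.py 4 wrist
```

```text
4.65 [0.4955 0.3171 0.1482] psi 117.72 tilt 0.17 gap 0.0659 [-0.4  0.9 -1.7] j [ 0.43  0.39 -0.1   1.08  0.    1.52]
```

View pics/wrist4.png

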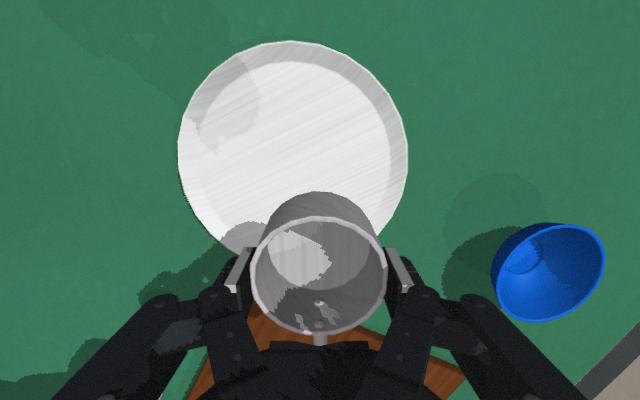

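The mug is held upright. The plate rim spans x=178–408, with its top at (291,41).

```bash
python3 - <<'E'
import pickle
from h import *
st,d=pickle.load(open("pics/wrist4.pkl","rb")); W=Cam(d,st)
hsv=cv2.cvtColor(d["frame"],cv2.COLOR_RGB2HSV)
m=((hsv[...,1]<40)&(hsv[...,2]>120)).astype(np.uint8); m[215:]=0;m[:,:150]=0;m[:,430:]=0
k=max(cv2.findContours(m,0,1)[0],key=cv2.contourArea).reshape(-1,2); k=k[(k[:,1]<205)&~((k[:,0]>255)&(k[:,0]<385)&(k[:,1]>150))]
P=W.plane(k,.010)[:,:2]
# circle lsq
for _ in range(4):
    A=np.c_[2*P,np.ones(len(P))]; s=np.linalg.lstsq(A,(P**2).sum(1),rcond=None)[0]; r=np.sqrt(s[2]+s[:2]@s[:2]); e=np.hypot(*(P-s[:2]).T)-r; P=P[abs(e)<max(.002,2*e.std())]
print(s[:2],r,e.std(),len(P))
E
```

```text
[0.46064188 0.32799748] 0.10877489678930435 0.0003174777731732682 425
```

Request:
{"method": "move_arm", "body": {"commands": [[[0, 0, -1], [0, 0, 0], -1], [[0, 0, -0.9], [0, 0, 0], -1], [[0, 0, -0.5], [0, 0, 0], -1], [[0, 0, -0.2], [0, 0, 0], -1], [[0, 0, 0], [0, 0, 0], -1]]}}

```text
clock: 5.2
tcp_pos: [0.5001, 0.3123, 0.0432]
orientation: [-0.001, 0.521, 0.854, -0.001]
wrist_force: [-0.1, -0.1, -2.2]
finger_gap: 0.0656
```

Request:
{"method": "move_arm", "body": {"commands": [[[0, 0, -0.1], [0, 0, 0], -1], [[0, 0, -0.05], [0, 0, 0], -1], [[0, 0, 0], [0, 0, 0], -1]]}}

```text
clock: 5.5
tcp_pos: [0.5007, 0.3136, 0.0391]
orientation: [0.0, 0.52, 0.854, 0.001]
wrist_force: [0.4, -0.3, -2.5]
finger_gap: 0.0656
```

Request:
{"method": "move_arm", "body": {"commands": [[[0, 0, -0.05], [0, 0, 0], -1], [[0, 0, -0.05], [0, 0, 0], -1], [[0, 0, 0], [0, 0, 0], -1]]}}

```text
clock: 5.8
tcp_pos: [0.5005, 0.3137, 0.0355]
orientation: [0.001, 0.52, 0.854, 0.001]
wrist_force: [-1.6, -0.8, 4.3]
finger_gap: 0.0659
```

Request:
{"method": "move_arm", "body": {"commands": [[[0, 0, 0], [0, 0, 0], 0.6], [[0, 0, 0], [0, 0, 0], 1], [[0, 0, 0], [0, 0, 0], 1], [[0, 0, 0.3], [0, 0, 0], 1], [[0, 0, 0.8], [0, 0, 0], 1]]}}

```text
clock: 6.3
tcp_pos: [0.4978, 0.3124, 0.0764]
orientation: [-0.002, 0.52, 0.854, -0.003]
wrist_force: [0.8, 0.2, 0.2]
finger_gap: 0.0854
```

Request:
{"method": "move_arm", "body": {"commands": [[[0, 0, 1], [0, 0, 0], 1], [[0, 0, 1], [0, 0, 0], 1], [[0, 0, 1], [0, 0, 0], 1], [[0, 0, 0.7], [0, 0, 0], 1], [[0, 0, 0], [0, 0, 0], 1]]}}

```text
clock: 6.8
tcp_pos: [0.5023, 0.3145, 0.2325]
orientation: [0.003, 0.52, 0.854, 0.004]
wrist_force: [1.1, -0.4, -0.4]
finger_gap: 0.0853
```

```bash
python3 snap.py 5 top wrist
```

```text
6.85 [0.5014 0.3141 0.2297] psi 117.32 tilt 0.35 gap 0.0853 [-0.  -0.1 -0.3] j [ 0.42  0.35  0.04  1.26 -0.    1.52]
```

View pics/wrist5.png

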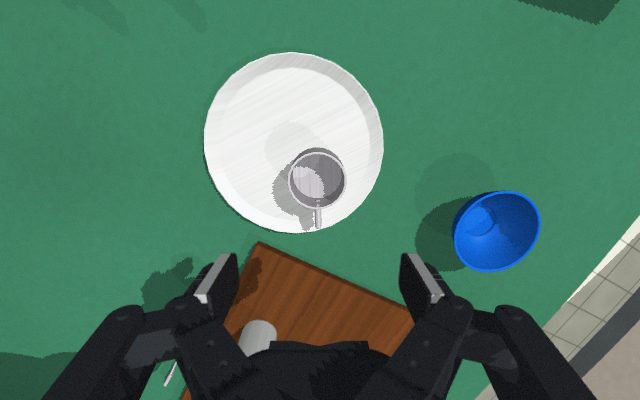

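```bash
python3 - <<'E'
import pickle
from h import *
st,d=pickle.load(open("pics/wrist5.pkl","rb")); W=Cam(d,st)
print(W.plane([(317.5,178.5),(289,178),(346,178),(318,226)],.043))
E
```

```text
[[0.49924138 0.31731231 0.043     ]
 [0.47033488 0.30305899 0.043     ]
 [0.527632   0.33263527 0.043     ]
 [0.52651705 0.26579929 0.043     ]]
```

Request:
{"method": "move_arm", "body": {"commands": [[[0.12, -0.9, 0], [0, 0, 0], 1], [[0.12, -0.9, 0], [0, 0, 0], 1], [[0.12, -0.9, 0], [0, 0, 0], 1], [[0.12, -0.9, 0], [0, 0, 0], 1], [[0.12, -0.9, 0], [0, 0, 0], 1]]}}

```text
clock: 7.4
tcp_pos: [0.523, 0.132, 0.2247]
orientation: [-0.001, 0.52, 0.854, -0.001]
wrist_force: [-0.1, 0.4, 0.1]
finger_gap: 0.085
```

Request:
{"method": "move_arm", "body": {"commands": [[[0.12, -0.9, 0], [0, 0, 0], 1], [[0.12, -0.9, 0], [0, 0, 0], 1], [[0, 0, 0], [0, 0, 0], 1], [[0, 0, 0], [0, 0, 0], 1]]}}

```text
clock: 7.8
tcp_pos: [0.5329, 0.0608, 0.225]
orientation: [-0.001, 0.521, 0.854, -0.0]
wrist_force: [-0.4, -0.0, -0.4]
finger_gap: 0.0855
```

```bash
python3 snap.py 6 wrist
```

```text
7.8 [0.5329 0.0608 0.225 ] psi 117.2 tilt 0.16 gap 0.0855 [-0.4 -0.  -0.4] j [-0.04  0.25 -0.1   1.22  0.    1.06]
```

View pics/wrist6.png

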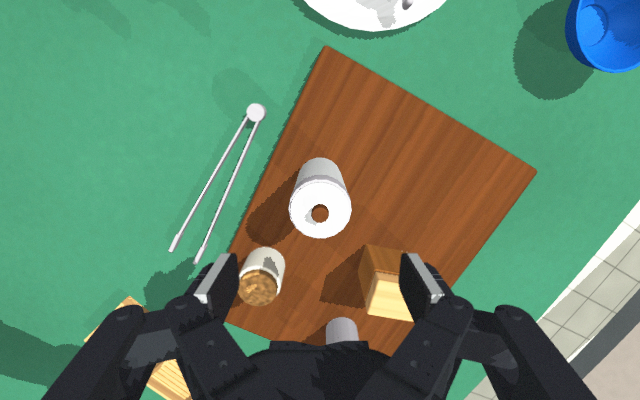

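```bash
python3 - <<'E'
import pickle
from h import *
st,d=pickle.load(open("pics/wrist6.pkl","rb")); W=Cam(d,st)
print(W.plane([(320,208.5),(289,208),(351,208)],.133),"jar",W.plane([(260,290)],.078))
E
```

```text
[[0.53253052 0.06292923 0.133     ]
 [0.50993726 0.05174335 0.133     ]
 [0.55472025 0.07486862 0.133     ]] jar [[ 0.52626819 -0.07327813  0.078     ]]
```

Request:
{"method": "move_arm", "body": {"commands": [[[0, 0, -0.9], [0, 0, 0], 1], [[0, 0, -0.8], [0, 0, 0], 1], [[0, 0, -0.8], [0, 0, 0], 1], [[0, 0, -0.5], [0, 0, 0], 1], [[0, 0, 0], [0, 0, 0], 1]]}}

```text
clock: 8.35
tcp_pos: [0.5304, 0.063, 0.1029]
orientation: [-0.003, 0.519, 0.855, -0.002]
wrist_force: [-0.8, -0.1, -0.2]
finger_gap: 0.0851
```

Request:
{"method": "move_arm", "body": {"commands": [[[0, 0, -0.1], [0, 0, 0], 1], [[0, 0, 0], [0, 0, 0], -1], [[0, 0, 0], [0, 0, 0], -1], [[0, 0, 0], [0, 0, 0], -1], [[0, 0, 0], [0, 0, 0], -1]], "newtons": 40}}

```text
clock: 8.85
tcp_pos: [0.5345, 0.0614, 0.1037]
orientation: [0.001, 0.52, 0.854, 0.001]
wrist_force: [-1.3, 0.4, 6.3]
finger_gap: 0.0521
```

Request:
{"method": "move_arm", "body": {"commands": [[[0, 0, 0], [0, 0, 0], -1], [[0, 0, 0], [0, 0, 0], -1], [[0, 0, 0], [0, 0, 0], -1]]}}

```text
clock: 9.15
tcp_pos: [0.5345, 0.0614, 0.1037]
orientation: [0.001, 0.52, 0.854, 0.001]
wrist_force: [-1.3, -0.1, 7.0]
finger_gap: 0.0521
```

Request:
{"method": "move_arm", "body": {"commands": [[[0, 0, 0.5], [0, 0, 0], -1], [[0, 0, 0.8], [0, 0, 0], -1], [[0, 0, 0.7], [0, 0, 0], -1], [[-0.4, 0.89, 0.2], [0, 0, 0], -1], [[-0.4, 0.89, 0], [0, 0, 0], -1]]}}

```text
clock: 9.65
tcp_pos: [0.5029, 0.1326, 0.1922]
orientation: [0.001, 0.521, 0.853, 0.001]
wrist_force: [-0.3, 1.6, -2.6]
finger_gap: 0.0518
```

Request:
{"method": "move_arm", "body": {"commands": [[[-0.4, 0.89, 0], [0, 0, 0], -1], [[-0.4, 0.89, 0], [0, 0, 0], -1], [[-0.4, 0.89, 0], [0, 0, 0], -1], [[-0.4, 0.89, 0], [0, 0, 0], -1], [[-0.4, 0.89, 0], [0, 0, 0], -1]]}}

```text
clock: 10.15
tcp_pos: [0.4207, 0.3117, 0.1901]
orientation: [-0.0, 0.52, 0.854, -0.0]
wrist_force: [0.1, 0.1, -1.3]
finger_gap: 0.0517
```

Request:
{"method": "move_arm", "body": {"commands": [[[-0.4, 0.89, 0], [0, 0, 0], -1], [[0, 0, 0], [0, 0, 0], -1], [[0, 0, 0], [0, 0, 0], -1]]}}

```text
clock: 10.45
tcp_pos: [0.4049, 0.3467, 0.19]
orientation: [0.0, 0.519, 0.855, -0.0]
wrist_force: [0.2, -0.2, -2.2]
finger_gap: 0.052
```

```bash
python3 snap.py 7 side wrist
```

```text
10.5 [0.4054 0.346  0.19  ] psi 117.36 tilt 0.05 gap 0.0515 [ 0.3  0.4 -3.1] j [ 0.56  0.26 -0.18  1.13 -0.    1.65]
```

View pics/side7.png

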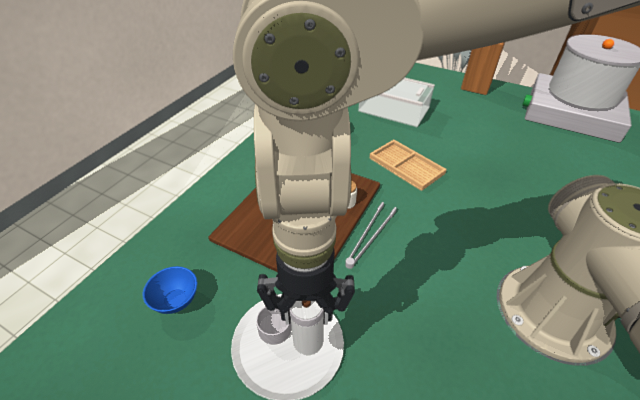

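View pics/wrist7.png

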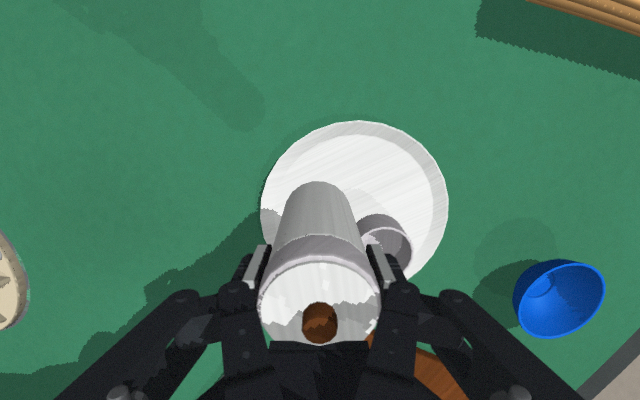

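Request:
{"method": "move_arm", "body": {"commands": [[[0, 0, -0.8], [0, 0, 0], -1], [[0, 0, -0.8], [0, 0, 0], -1], [[0, 0, -0.5], [0, 0, 0], -1], [[0, 0, -0.2], [0, 0, 0], -1], [[0, 0, -0.05], [0, 0, 0], -1]]}}

```text
clock: 11.05
tcp_pos: [0.4058, 0.345, 0.0956]
orientation: [-0.0, 0.521, 0.854, -0.001]
wrist_force: [-0.6, 0.6, -2.6]
finger_gap: 0.0519
```

Request:
{"method": "move_arm", "body": {"commands": [[[0, 0, 0], [0, 0, 0], -1], [[0, 0, -0.05], [0, 0, 0], -1], [[0, 0, 0], [0, 0, 0], -1]]}}

```text
clock: 11.35
tcp_pos: [0.4063, 0.3465, 0.0952]
orientation: [0.0, 0.52, 0.854, 0.001]
wrist_force: [-0.1, 0.3, -3.0]
finger_gap: 0.0518
```

Request:
{"method": "move_arm", "body": {"commands": [[[0, 0, -0.08], [0, 0, 0], -1], [[0, 0, 0], [0, 0, 0], -1], [[0, 0, -0.05], [0, 0, 0], -1], [[0, 0, 0], [0, 0, 0], -1]]}}

```text
clock: 11.75
tcp_pos: [0.4057, 0.3463, 0.0891]
orientation: [0.0, 0.52, 0.854, 0.0]
wrist_force: [-0.2, -0.9, -2.6]
finger_gap: 0.052
```

Request:
{"method": "move_arm", "body": {"commands": [[[0, 0, -0.04], [0, 0, 0], -1], [[0, 0, 0], [0, 0, 0], -1], [[0, 0, -0.03], [0, 0, 0], -1], [[0, 0, 0], [0, 0, 0], -1]]}}

```text
clock: 12.15
tcp_pos: [0.4055, 0.3469, 0.0888]
orientation: [-0.0, 0.52, 0.854, 0.001]
wrist_force: [-5.8, -1.6, 16.4]
finger_gap: 0.0517
```

Request:
{"method": "move_arm", "body": {"commands": [[[0, 0, 0.03], [0, 0, 0], -1], [[0, 0, 0], [0, 0, 0], 0.4], [[0, 0, 0], [0, 0, 0], 1], [[0, 0, 0], [0, 0, 0], 1], [[0, 0, 0.3], [0, 0, 0], 1]]}}

```text
clock: 12.65
tcp_pos: [0.4046, 0.3454, 0.0983]
orientation: [-0.001, 0.52, 0.854, -0.002]
wrist_force: [0.3, -0.2, 0.3]
finger_gap: 0.0856
```

Request:
{"method": "move_arm", "body": {"commands": [[[0, 0, 0.9], [0, 0, 0], 1], [[0, 0, 1], [0, 0, 0], 1], [[0, 0, 1], [0, 0, 0], 1], [[0, 0, 0.5], [0, 0, 0], 1], [[0, 0, 0], [0, 0, 0], 1]]}}

```text
clock: 13.15
tcp_pos: [0.4075, 0.3473, 0.2401]
orientation: [0.002, 0.52, 0.854, 0.003]
wrist_force: [-0.4, 0.2, 0.0]
finger_gap: 0.0858
```

```bash
python3 snap.py 8 wrist
```

```text
13.15 [0.4075 0.3473 0.2401] psi 117.32 tilt 0.44 gap 0.0858 [-0.4  0.2  0. ] j [ 0.56  0.23 -0.09  1.24 -0.    1.65]
```

View pics/wrist8.png

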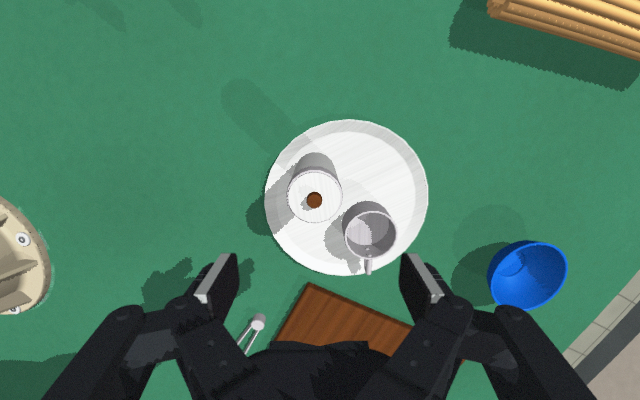

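Request:
{"method": "move_arm", "body": {"commands": [[[0.53, -0.98, 0], [0, 0, -0.4], 1], [[0.53, -0.98, 0], [0, 0, -0.4], 1], [[0.53, -0.98, 0], [0, 0, -0.4], 1], [[0.53, -0.98, 0], [0, 0, -0.4], 1], [[0.53, -0.98, 0], [0, 0, -0.4], 1]]}}

```text
clock: 13.7
tcp_pos: [0.5113, 0.1485, 0.234]
orientation: [-0.001, 0.635, 0.773, -0.001]
wrist_force: [1.1, 0.1, 0.4]
finger_gap: 0.0852
```

Request:
{"method": "move_arm", "body": {"commands": [[[0.53, -0.98, 0], [0, 0, -0.4], 1], [[0.53, -0.98, 0], [0, 0, -0.4], 1], [[0.53, -0.98, 0], [0, 0, -0.4], 1], [[0.53, -0.98, 0], [0, 0, -0.4], 1], [[0.53, -0.98, 0], [0, 0, -0.4], 1]]}}

```text
clock: 14.2
tcp_pos: [0.6174, -0.0474, 0.2337]
orientation: [-0.001, 0.736, 0.677, -0.001]
wrist_force: [1.4, -0.1, 1.4]
finger_gap: 0.0856
```

Request:
{"method": "move_arm", "body": {"commands": [[[0.53, -0.98, 0], [0, 0, -0.4], 1], [[0.53, -0.98, 0], [0, 0, -0.4], 1], [[0, 0, 0], [0, 0, 0], 1], [[0, 0, 0], [0, 0, 0], 1]]}}

```text
clock: 14.6
tcp_pos: [0.6594, -0.1252, 0.2329]
orientation: [-0.002, 0.773, 0.635, -0.001]
wrist_force: [-0.1, 1.1, 0.5]
finger_gap: 0.0856
```

```bash
python3 snap.py 9 wrist
```

```text
14.6 [ 0.6594 -0.1252  0.2329] psi 78.82 tilt 0.23 gap 0.0856 [-0.1  1.1  0.5] j [-0.31  0.52  0.31  1.37  0.    1.46]
```

View pics/wrist9.png

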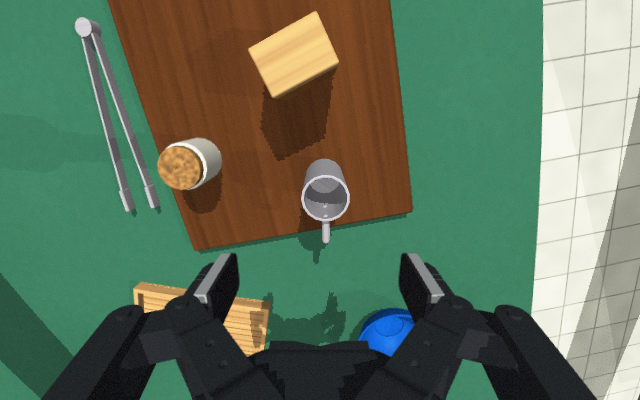

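The slim mug's rim is centred near (325.5,198.5) with its handle straight down to (326,240).

```bash
python3 - <<'E'
import pickle
from h import *
st,d=pickle.load(open("pics/wrist9.pkl","rb")); W=Cam(d,st)
a=W.plane([(325.5,198.5),(302,198),(349,198)],.108);b=W.plane([(326,240)],.100)
print(a,b, np.degrees(np.arctan2(*(b[0]-a[0])[[1,0]])))
q=W.plane([(249,47),(317,12),(338,63),(273,97)],.103);print(q,q.mean(0)); print("jar",W.plane([(180,167)],.078))
E
```

```text
[[ 0.66529287 -0.12646493  0.108     ]
 [ 0.64402048 -0.12181401  0.108     ]
 [ 0.68674338 -0.13015875  0.108     ]] [[ 0.65734921 -0.17214591  0.1       ]] -99.86475539925893
[[ 0.62794115  0.01167226  0.103     ]
 [ 0.68737345  0.02563497  0.103     ]
 [ 0.69705863 -0.01466875  0.103     ]
 [ 0.63806888 -0.03023741  0.103     ]] [ 0.66261053 -0.00189973  0.103     ]
jar [[ 0.52525604 -0.07458731  0.078     ]]
```

Request:
{"method": "move_arm", "body": {"commands": [[[0.14, -0.02, -0.9], [0, 0, 0.12], 1], [[0, 0, -0.9], [0, 0, 0], 1], [[0, 0, -0.9], [0, 0, 0], 1], [[0, 0, -0.7], [0, 0, 0], 1], [[0, 0, 0], [0, 0, 0], 1]]}}

```text
clock: 15.15
tcp_pos: [0.6616, -0.122, 0.0947]
orientation: [-0.004, 0.766, 0.643, -0.003]
wrist_force: [-0.5, 0.8, -0.2]
finger_gap: 0.0857
```

```bash
python3 snap.py 10 wrist
```

```text
15.15 [ 0.6616 -0.122   0.0947] psi 80.01 tilt 0.55 gap 0.0857 [-0.5  0.8 -0.2] j [-0.3   0.59  0.08  1.08  0.    1.44]
```

View pics/wrist10.png

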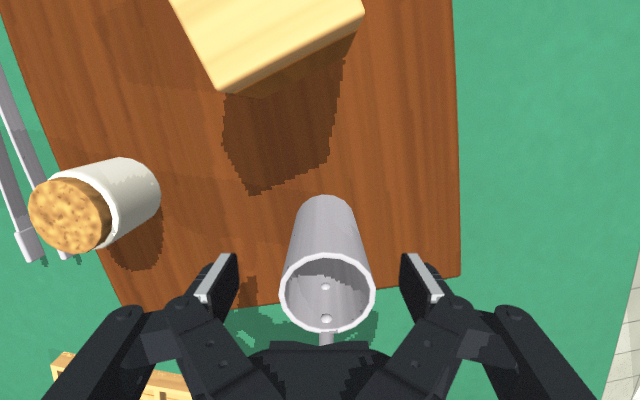

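Request:
{"method": "move_arm", "body": {"commands": [[[0.07, -0.05, -0.18], [0, 0, 0], 1], [[0, 0, 0], [0, 0, 0], 1], [[0, 0, 0], [0, 0, 0], -1], [[0, 0, 0], [0, 0, 0], -1], [[0, 0, 0], [0, 0, 0], -1]]}}

```text
clock: 15.7
tcp_pos: [0.6685, -0.1271, 0.0932]
orientation: [0.0, 0.767, 0.642, 0.0]
wrist_force: [-7.1, 1.3, 9.4]
finger_gap: 0.0447
```

Request:
{"method": "move_arm", "body": {"commands": [[[0, 0, 0], [0, 0, 0], -1], [[0, 0, 0], [0, 0, 0], -1], [[0, 0, 0], [0, 0, 0], -1]]}}

```text
clock: 16.0
tcp_pos: [0.6685, -0.1271, 0.0933]
orientation: [0.0, 0.767, 0.642, 0.0]
wrist_force: [-2.3, 1.0, 5.6]
finger_gap: 0.0451
```

Request:
{"method": "move_arm", "body": {"commands": [[[0, 0, 0.5], [0, 0, 0], -1], [[0, 0, 0.9], [0, 0, 0], -1], [[0, 0, 0.9], [0, 0, 0], -1], [[0, 0, 0.9], [0, 0, 0], -1], [[-0.26, 0.69, 0.1], [0, 0, 1], -1]]}}

```text
clock: 16.5
tcp_pos: [0.6614, -0.1027, 0.2295]
orientation: [0.005, 0.72, 0.693, 0.002]
wrist_force: [0.6, 0.7, -0.5]
finger_gap: 0.0446
```

Request:
{"method": "move_arm", "body": {"commands": [[[-0.26, 0.69, 0], [0, 0, 1], -1], [[-0.26, 0.69, 0], [0, 0, 1], -1], [[-0.26, 0.69, 0], [0, 0, 1], -1], [[-0.26, 0.69, 0], [0, 0, 1], -1], [[-0.26, 0.69, 0], [0, 0, 1], -1]]}}

```text
clock: 17.0
tcp_pos: [0.6055, 0.0397, 0.2239]
orientation: [-0.0, 0.437, 0.9, 0.0]
wrist_force: [-0.7, -0.1, -2.0]
finger_gap: 0.0445
```

Request:
{"method": "move_arm", "body": {"commands": [[[-0.26, 0.69, 0], [0, 0, 1], -1], [[-0.26, 0.69, 0], [0, 0, 1], -1], [[-0.26, 0.69, 0], [0, 0, 1], -1], [[-0.26, 0.69, 0], [0, 0, 1], -1], [[-0.26, 0.69, 0], [0, 0, 1], -1]]}}

```text
clock: 17.5
tcp_pos: [0.5535, 0.1777, 0.224]
orientation: [-0.0, 0.103, 0.995, 0.0]
wrist_force: [-0.1, -0.0, -1.3]
finger_gap: 0.0449
```

Request:
{"method": "move_arm", "body": {"commands": [[[-0.26, 0.69, 0], [0, 0, 1], -1], [[-0.26, 0.69, 0], [0, 0, 1], -1], [[-0.26, 0.69, 0], [0, 0, 1], -1], [[-0.26, 0.69, 0], [0, 0, 1], -1], [[-0.26, 0.69, 0], [0, 0, 1], -1]]}}

```text
clock: 18.0
tcp_pos: [0.5015, 0.3157, 0.224]
orientation: [-0.0, -0.244, 0.97, 0.0]
wrist_force: [1.1, -0.2, -0.8]
finger_gap: 0.0453
```

Request:
{"method": "move_arm", "body": {"commands": [[[0, 0, 0], [0, 0, 0], -1], [[0, 0, 0], [0, 0, 0], -1]]}}

```text
clock: 18.2
tcp_pos: [0.5017, 0.3151, 0.224]
orientation: [-0.0, -0.241, 0.971, -0.0]
wrist_force: [0.5, -0.0, -0.6]
finger_gap: 0.0447
```

```bash
python3 snap.py 11 top side wrist
```

```text
18.3 [0.5023 0.3141 0.2241] psi -152.21 tilt 0.02 gap 0.0449 [ 0.5 -0.2 -0.4] j [ 0.42  0.36  0.04  1.26 -0.   -0.06]
```

View pics/wrist11.png

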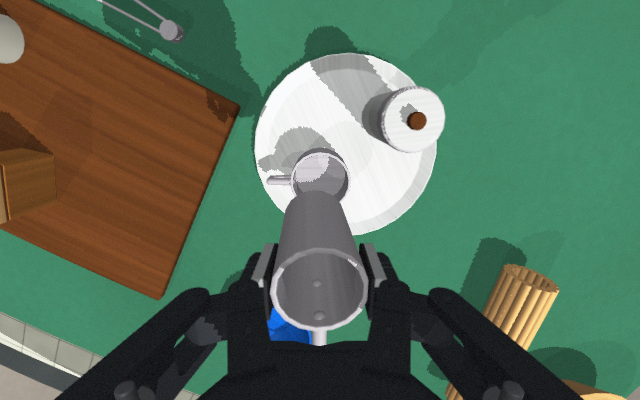

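View pics/side11.png

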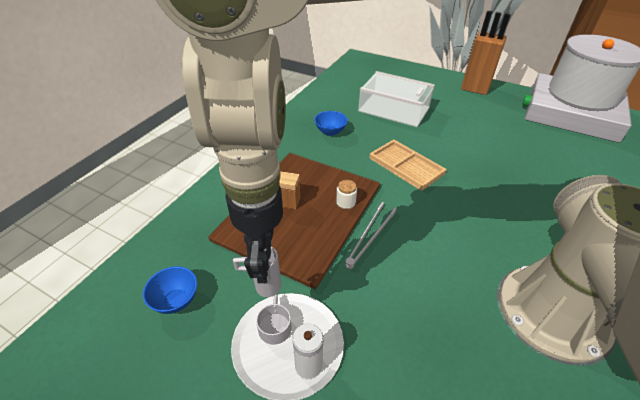

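```bash
python3 - <<'E'
import pickle
from h import *
st,d=pickle.load(open("pics/wrist11.pkl","rb")); W=Cam(d,st)
print("wide",W.plane([(321,178),(293,178),(349,178),(321,148)],.043)); print("slim rim",W.plane([(319.5,289.5),(271,289),(368,289)],.239))
f=d["frame"]; cv2.imwrite("pics/w11c.png",cv2.resize(f[135:345,240:400,::-1],None,fx=2.8,fy=2.8,interpolation=cv2.INTER_CUBIC))
st,d=pickle.load(open("pics/top11.pkl","rb")); f=d["frame"]; cv2.imwrite("pics/t11c.png",cv2.resize(f[215:315,140:250,::-1],None,fx=5,fy=5,interpolation=cv2.INTER_CUBIC))
E
```

```text
wide [[0.49503771 0.31273742 0.043     ]
 [0.5095553  0.28525075 0.043     ]
 [0.48049691 0.34021475 0.043     ]
 [0.46582634 0.29720628 0.043     ]]
slim rim [[0.50041942 0.31315912 0.239     ]
 [0.51055461 0.29357365 0.239     ]
 [0.48993555 0.3325563  0.239     ]]
```

View pics/w11c.png

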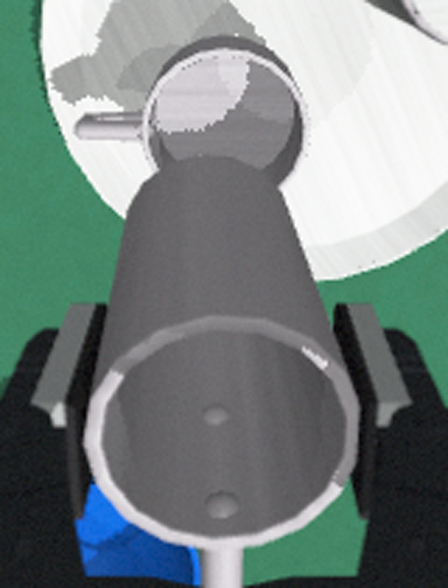

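Request:
{"method": "move_arm", "body": {"commands": [[[-0.04, 0.05, -0.5], [0, 0, 0], -1], [[0, 0, -0.6], [0, 0, 0], -1], [[0, 0, -0.6], [0, 0, 0], -1], [[0, 0, -0.4], [0, 0, 0], -1], [[0, 0, 0], [0, 0, 0], -1]]}}

```text
clock: 18.85
tcp_pos: [0.4992, 0.3148, 0.1377]
orientation: [-0.003, -0.24, 0.971, -0.0]
wrist_force: [0.6, -0.2, -0.8]
finger_gap: 0.0446
```

Request:
{"method": "move_arm", "body": {"commands": [[[0, 0, 0], [0, 0, 0], -1], [[0, 0, 0], [0, 0, 0], -1]]}}

```text
clock: 19.05
tcp_pos: [0.5015, 0.3166, 0.1417]
orientation: [0.001, -0.24, 0.971, 0.0]
wrist_force: [1.1, -0.5, -1.1]
finger_gap: 0.0447
```

```bash
python3 snap.py 12 top side wrist; python3 - <<'E'
import cv2,numpy as np
f=cv2.imread("pics/side12.png")[230:370,220:360]; g=cv2.imread("pics/wrist12.png")[130:350,230:410]
cv2.imwrite("pics/c12.png",np.hstack([cv2.resize(f,(520,520),interpolation=2),cv2.resize(g,(270,520)) if 0 else cv2.resize(g,(280,342))] ) if 0 else cv2.resize(f,(560,560),interpolation=2))
cv2.imwrite("pics/d12.png",cv2.resize(g,None,fx=2.6,fy=2.6,interpolation=2))
E
```

```text
19.15 [0.5014 0.3168 0.1417] psi -152.14 tilt 0.14 gap 0.0449 [-0.1  0.  -1.5] j [ 0.43  0.4  -0.1   1.07  0.   -0.06]
```

View pics/c12.png

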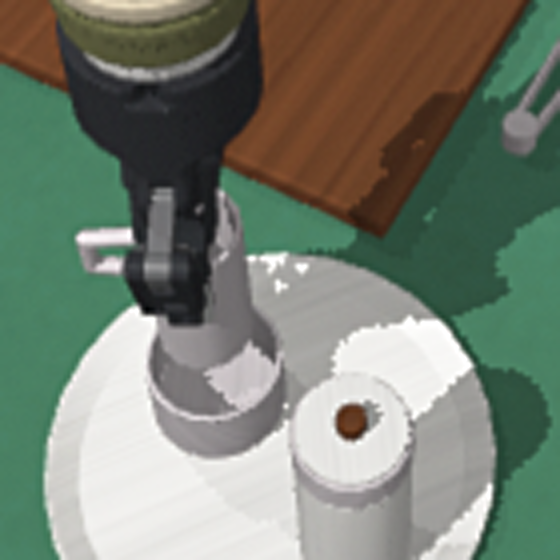

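View pics/d12.png

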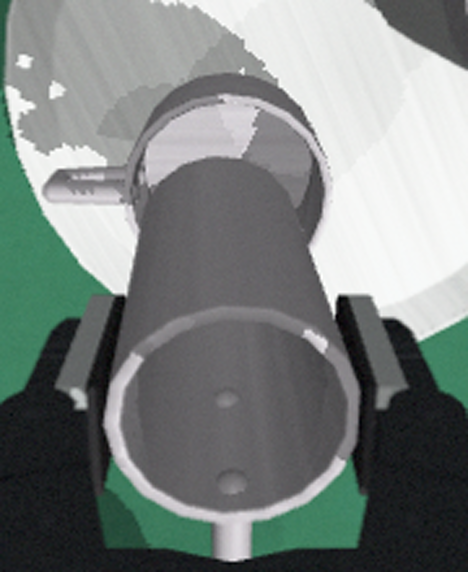

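```bash
python3 - <<'E'
import pickle
from h import *
st,d=pickle.load(open("pics/wrist12.pkl","rb")); W=Cam(d,st)
f=lambda x,y:[(x/2.6+230,y/2.6+130)]
u=np.array([np.cos(np.radians(27.9)),np.sin(np.radians(27.9)),0]); v=np.array([-u[1],u[0],0])
T=np.array([.5014,.3168,0])
def loc(n,p): q=p-T; print(n,p.round(4),"along u",(q@u).round(4),"v",(q@v).round(4))
loc("wide far",W.plane(f(228,95),.043)[0]+.034*u); loc("slim far",W.plane(f(222,155),.0664)[0]+.023*u)
loc("wideL",W.plane(f(126,190),.043)[0]);loc("wideR",W.plane(f(330,190),.043)[0])
loc("slimL",W.plane(f(145,185),.0664)[0]);loc("slimR",W.plane(f(302,185),.0664)[0])
loc("slim rim",W.plane(f(231,413),.1564)[0])
E
```

```text
wide far [0.5003 0.3149 0.043 ] along u -0.0019 v -0.0011
slim far [0.5023 0.3142 0.0664] along u -0.0004 v -0.0027
wideL [0.5128 0.2845 0.043 ] along u -0.0051 v -0.0338
wideR [0.4821 0.3423 0.043 ] along u -0.0051 v 0.0315
slimL [0.5002 0.2881 0.0664] along u -0.0145 v -0.0248
slimR [0.4792 0.3278 0.0664] along u -0.0145 v 0.0201
slim rim [0.4995 0.3155 0.1564] along u -0.0023 v -0.0002
```

Request:
{"method": "move_arm", "body": {"commands": [[[-0.03, 0, -0.3], [0, 0, 0], -1], [[0, 0, -0.3], [0, 0, 0], -1], [[0, 0, -0.3], [0, 0, 0], -1], [[0, 0, -0.2], [0, 0, 0], -1], [[0, 0, 0], [0, 0, 0], -1]]}}

```text
clock: 19.7
tcp_pos: [0.4979, 0.3161, 0.0941]
orientation: [-0.002, -0.241, 0.971, -0.0]
wrist_force: [0.1, 0.2, -1.3]
finger_gap: 0.045
```

Request:
{"method": "move_arm", "body": {"commands": [[[0, 0, -0.1], [0, 0, 0], -1], [[0, 0, 0], [0, 0, 0], -1], [[0, 0, -0.08], [0, 0, 0], -1], [[0, 0, 0], [0, 0, 0], -1]]}}

```text
clock: 20.1
tcp_pos: [0.4993, 0.3166, 0.0891]
orientation: [0.0, -0.241, 0.971, 0.0]
wrist_force: [-0.6, -0.7, -1.3]
finger_gap: 0.0449
```

Request:
{"method": "move_arm", "body": {"commands": [[[0, 0, -0.1], [0, 0, 0], -1], [[0, 0, 0], [0, 0, 0], -1], [[0, 0, -0.05], [0, 0, 0], -1], [[0, 0, 0], [0, 0, 0], -1]]}}

```text
clock: 20.5
tcp_pos: [0.4991, 0.3166, 0.0829]
orientation: [-0.0, -0.241, 0.971, 0.0]
wrist_force: [-0.5, 1.0, -1.6]
finger_gap: 0.0445
```

Request:
{"method": "move_arm", "body": {"commands": [[[0, 0, -0.04], [0, 0, 0], -1], [[0, 0, 0], [0, 0, 0], -1], [[0, 0, -0.02], [0, 0, 0], -1], [[0, 0, 0], [0, 0, 0], -1]]}}

```text
clock: 20.9
tcp_pos: [0.5001, 0.3169, 0.0823]
orientation: [0.001, -0.241, 0.971, 0.0]
wrist_force: [-1.2, -1.4, 8.0]
finger_gap: 0.0448
```

Request:
{"method": "move_arm", "body": {"commands": [[[0, 0, 0], [0, 0, 0], 0.3], [[0, 0, 0], [0, 0, 0], 1], [[0, 0, 0], [0, 0, 0], 1], [[0, 0, 0.3], [0, 0, 0], 1], [[0, 0, 0.6], [0, 0, 0], 1]]}}

```text
clock: 21.4
tcp_pos: [0.4978, 0.3159, 0.1156]
orientation: [-0.002, -0.241, 0.971, -0.0]
wrist_force: [0.3, 0.8, -0.4]
finger_gap: 0.0856
```

Request:
{"method": "move_arm", "body": {"commands": [[[0, 0, 0.9], [0, 0, 0], 1], [[0, 0, 1], [0, 0, 0], 1], [[0, 0, 1], [0, 0, 0], 1], [[0, 0, 0.2], [0, 0, 0], 1], [[0, 0, 0], [0, 0, 0], 1]]}}

```text
clock: 21.9
tcp_pos: [0.5004, 0.3172, 0.2435]
orientation: [0.002, -0.241, 0.971, 0.001]
wrist_force: [0.5, -0.6, -0.6]
finger_gap: 0.0853
```

```bash
python3 snap.py 13 top side wrist
```

```text
22.0 [0.4988 0.3164 0.24  ] psi -152.12 tilt 0.06 gap 0.0853 [-0.5 -0.  -1.1] j [ 0.43  0.35  0.07  1.29  0.   -0.06]
```

View pics/wrist13.png

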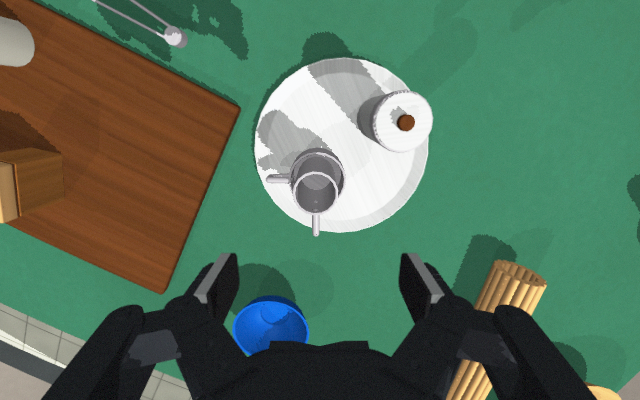

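View pics/side13.png

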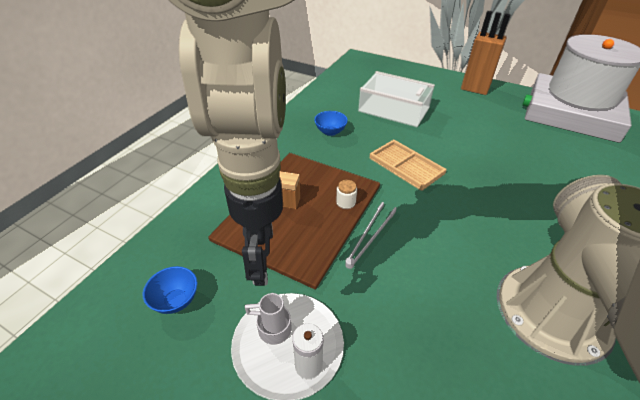

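The slim mug stands inside the wide one with the handles at right angles: image-left (269,180) against image-down (316,233). Next is the caddy.

Request:
{"method": "move_arm", "body": {"commands": [[[0.5, -0.99, 0], [0, 0, -0.2], 1], [[0.5, -0.99, 0], [0, 0, -0.2], 1], [[0.5, -0.99, 0], [0, 0, -0.2], 1], [[0.5, -0.99, 0], [0, 0, -0.2], 1], [[0.5, -0.99, 0], [0, 0, -0.2], 1]]}}

```text
clock: 22.55
tcp_pos: [0.5988, 0.117, 0.2385]
orientation: [-0.002, -0.172, 0.985, 0.0]
wrist_force: [0.5, 0.7, -0.0]
finger_gap: 0.0854
```

Request:
{"method": "move_arm", "body": {"commands": [[[0.5, -0.99, 0], [0, 0, -0.2], 1], [[0.5, -0.99, 0], [0, 0, -0.2], 1], [[0.5, -0.99, 0], [0, 0, -0.2], 1], [[0, 0, 0], [0, 0, 0], 1], [[0, 0, 0], [0, 0, 0], 1]]}}

```text
clock: 23.05
tcp_pos: [0.6586, -0.0014, 0.2381]
orientation: [-0.002, -0.13, 0.992, 0.001]
wrist_force: [0.4, 0.3, 0.4]
finger_gap: 0.0853
```

```bash
python3 snap.py 14 wrist
```

```text
23.05 [ 0.6586 -0.0014  0.2381] psi -165.05 tilt 0.25 gap 0.0853 [0.4 0.3 0.4] j [-0.12  0.49  0.28  1.36  0.   -0.38]
```

View pics/wrist14.png

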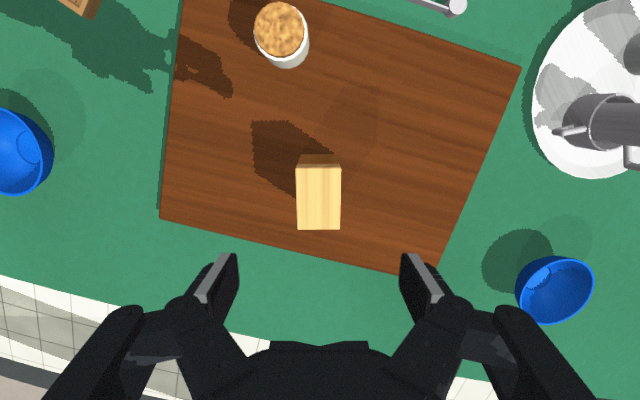

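```bash
python3 - <<'E'
import pickle
from h import *
st,d=pickle.load(open("pics/wrist14.pkl","rb")); W=Cam(d,st)
q=W.plane([(296,164),(341,164),(297.5,229),(340.5,229)],.103);print(q,q.mean(0)); print("jar",W.plane([(279,29)],.078))
E
```

```text
[[ 0.63349101 -0.03007056  0.103     ]
 [ 0.62268268  0.01029427  0.103     ]
 [ 0.69681276 -0.01320446  0.103     ]
 [ 0.68570801  0.02832346  0.103     ]] [ 0.65967362 -0.00116432  0.103     ]
jar [[ 0.52267905 -0.0749463   0.078     ]]
```

Request:
{"method": "move_arm", "body": {"commands": [[[0.05, 0.03, -0.9], [0, 0, 0], 1], [[0, 0, -0.9], [0, 0, 0], 1], [[0, 0, -0.9], [0, 0, 0], 1], [[0, 0, -0.9], [0, 0, 0], 1], [[0, 0, -0.3], [0, 0, 0], 1]]}}

```text
clock: 23.6
tcp_pos: [0.6574, 0.0033, 0.0802]
orientation: [-0.004, -0.132, 0.991, 0.001]
wrist_force: [-0.5, -0.3, -1.1]
finger_gap: 0.0855
```

Request:
{"method": "move_arm", "body": {"commands": [[[0, 0, -0.2], [0, 0, 0], 1], [[0, 0, 0], [0, 0, 0], 1]]}}

```text
clock: 23.8
tcp_pos: [0.661, 0.0018, 0.0767]
orientation: [-0.0, -0.132, 0.991, 0.0]
wrist_force: [-0.4, -1.1, -0.2]
finger_gap: 0.0859
```

```bash
python3 snap.py 15 wrist
```

```text
23.8 [0.661  0.0018 0.0767] psi -164.86 tilt 0.03 gap 0.0859 [-0.4 -1.1 -0.2] j [-0.12  0.57  0.01  1.01  0.   -0.38]
```

View pics/wrist15.png

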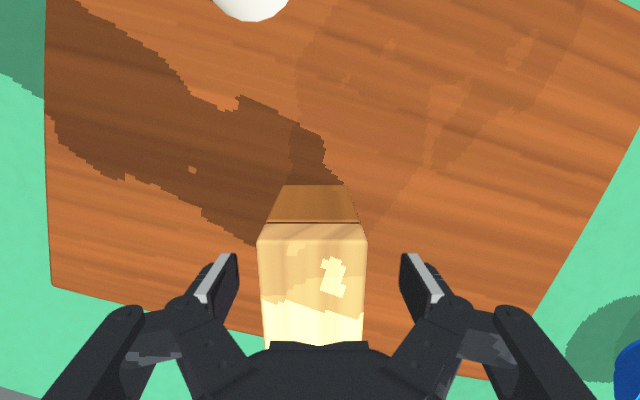

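Request:
{"method": "move_arm", "body": {"commands": [[[0, -0.06, -0.05], [0, 0, 0], 1], [[0, 0, 0], [0, 0, 0], -1], [[0, 0, 0], [0, 0, 0], -1], [[0, 0, 0], [0, 0, 0], -1], [[0, 0, 0], [0, 0, 0], -1]]}}

```text
clock: 24.35
tcp_pos: [0.6617, -0.0015, 0.0755]
orientation: [0.001, -0.131, 0.991, -0.0]
wrist_force: [-1.1, -0.2, 3.0]
finger_gap: 0.0437
```

Request:
{"method": "move_arm", "body": {"commands": [[[0, 0, 0], [0, 0, 0], -1], [[0, 0, 0], [0, 0, 0], -1], [[0, 0, 0], [0, 0, 0], -1]]}}

```text
clock: 24.65
tcp_pos: [0.6617, -0.0015, 0.0755]
orientation: [0.001, -0.131, 0.991, -0.0]
wrist_force: [-0.2, -0.3, 5.1]
finger_gap: 0.0438
```

Request:
{"method": "move_arm", "body": {"commands": [[[0, 0, 0.5], [0, 0, 0], -1], [[0, 0, 0.9], [0, 0, 0], -1], [[0, 0, 0.9], [0, 0, 0], -1], [[-0.74, -0.85, 0.3], [0, 0, -0.5], -1], [[-0.74, -0.85, 0], [0, 0, -0.5], -1]]}}

```text
clock: 25.15
tcp_pos: [0.6032, -0.0695, 0.1807]
orientation: [0.002, -0.062, 0.998, -0.001]
wrist_force: [-0.3, -1.3, -1.5]
finger_gap: 0.0437
```

Request:
{"method": "move_arm", "body": {"commands": [[[-0.74, -0.85, 0], [0, 0, -0.5], -1], [[-0.74, -0.85, 0], [0, 0, -0.5], -1], [[-0.74, -0.85, 0], [0, 0, -0.5], -1], [[-0.74, -0.85, 0], [0, 0, -0.5], -1], [[-0.74, -0.85, 0], [0, 0, -0.5], -1]]}}

```text
clock: 25.65
tcp_pos: [0.4523, -0.2401, 0.178]
orientation: [-0.001, 0.114, 0.994, 0.0]
wrist_force: [0.6, -0.8, -2.3]
finger_gap: 0.0432
```

Request:
{"method": "move_arm", "body": {"commands": [[[-0.74, -0.85, 0], [0, 0, -0.5], -1], [[-0.74, -0.85, 0], [0, 0, -0.5], -1], [[0, 0, 0], [0, 0, 0], -1], [[0, 0, 0], [0, 0, 0], -1]]}}

```text
clock: 26.05
tcp_pos: [0.3939, -0.3077, 0.1781]
orientation: [-0.0, 0.183, 0.983, 0.001]
wrist_force: [0.7, 0.3, -1.4]
finger_gap: 0.0435
```

```bash
python3 snap.py 16 wrist
```

```text
26.05 [ 0.3939 -0.3077  0.1781] psi 158.94 tilt 0.09 gap 0.0435 [ 0.7  0.3 -1.4] j [-0.82  0.2  -0.28  1.09  0.   -0.46]
```

View pics/wrist16.png

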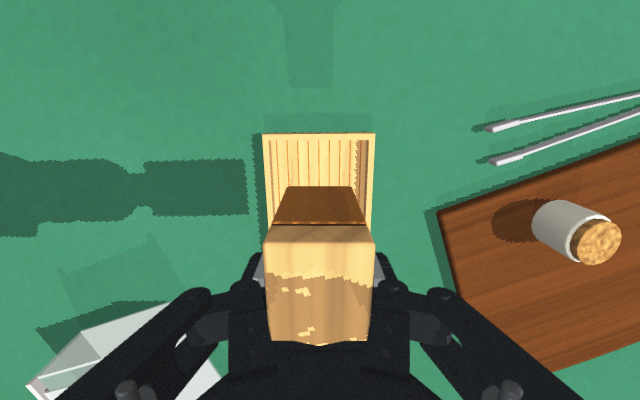

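```bash
python3 - <<'E'
import pickle
from h import *
st,d=pickle.load(open("pics/wrist16.pkl","rb")); W=Cam(d,st)
q=W.plane([(262,134),(376,134),(376,134),(374,230)],.018);print(q); m=q[:2].mean(0); e=q[0]-q[1]; print(np.linalg.norm(e), np.degrees(np.arctan2(e[1],e[0]))+90)
u=np.array([e[1],-e[0],0]);u=-u/np.linalg.norm(u); print(u,"large centre",m+.058*u,"small",m+.155*u)
E
```

```text
[[ 0.3211957  -0.34014937  0.018     ]
 [ 0.36159409 -0.23492545  0.018     ]
 [ 0.36159409 -0.23492545  0.018     ]
 [ 0.45953281 -0.26801556  0.018     ]]
0.11271247535196251 -21.003185373799695
[ 0.9335605  -0.35841985 -0.        ] large centre [ 0.3955414  -0.30832576  0.018     ] small [ 0.48609677 -0.34309249  0.018     ]
```

Request:
{"method": "move_arm", "body": {"commands": [[[0.03, 0, -0.8], [0, 0, 0], -1], [[0, 0, -0.9], [0, 0, 0], -1], [[0, 0, -0.6], [0, 0, 0], -1], [[0, 0, -0.3], [0, 0, 0], -1], [[0, 0, 0], [0, 0, 0], -1]]}}

```text
clock: 26.6
tcp_pos: [0.3959, -0.3052, 0.0731]
orientation: [-0.002, 0.18, 0.984, 0.001]
wrist_force: [-0.4, 0.9, -1.4]
finger_gap: 0.0435
```

Request:
{"method": "move_arm", "body": {"commands": [[[0, 0, -0.08], [0, 0, 0], -1], [[0, 0, 0], [0, 0, 0], -1]]}}

```text
clock: 26.8
tcp_pos: [0.397, -0.3078, 0.0725]
orientation: [0.001, 0.181, 0.983, -0.001]
wrist_force: [-0.7, 0.8, -1.1]
finger_gap: 0.0434
```

Request:
{"method": "move_arm", "body": {"commands": [[[0, 0, -0.12], [0, 0, 0], -1], [[0, 0, 0], [0, 0, 0], -1], [[0, 0, -0.08], [0, 0, 0], -1], [[0, 0, 0], [0, 0, 0], -1]]}}

```text
clock: 27.2
tcp_pos: [0.3959, -0.3073, 0.0633]
orientation: [-0.0, 0.182, 0.983, 0.0]
wrist_force: [-0.0, -0.4, -1.3]
finger_gap: 0.0437
```

Request:
{"method": "move_arm", "body": {"commands": [[[0, 0, -0.04], [0, 0, 0], -1], [[0, 0, 0], [0, 0, 0], -1], [[0, 0, 0], [0, 0, 0], -1]]}}

```text
clock: 27.5
tcp_pos: [0.3961, -0.3075, 0.0624]
orientation: [0.0, 0.182, 0.983, -0.0]
wrist_force: [-1.5, 0.3, 5.5]
finger_gap: 0.0431
```

Request:
{"method": "move_arm", "body": {"commands": [[[0, 0, 0], [0, 0, 0], 0.3], [[0, 0, 0], [0, 0, 0], 1], [[0, 0, 0], [0, 0, 0], 1], [[0, 0, 0.4], [0, 0, 0], 1], [[0, 0, 0.9], [0, 0, 0], 1]]}}

```text
clock: 28.0
tcp_pos: [0.3943, -0.3056, 0.1117]
orientation: [-0.003, 0.182, 0.983, 0.002]
wrist_force: [0.5, -0.2, 0.2]
finger_gap: 0.0852
```

Request:
{"method": "move_arm", "body": {"commands": [[[0, 0, 1], [0, 0, 0], 1], [[0, 0, 1], [0, 0, 0], 1], [[0.53, 0.97, 0.5], [0, 0, 0], 1], [[0.53, 0.97, 0], [0, 0, 0], 1], [[0.53, 0.97, 0], [0, 0, 0], 1]]}}

```text
clock: 28.5
tcp_pos: [0.4607, -0.1905, 0.2151]
orientation: [0.001, 0.182, 0.983, -0.0]
wrist_force: [0.3, -1.1, 0.0]
finger_gap: 0.0855
```

Request:
{"method": "move_arm", "body": {"commands": [[[0.53, 0.97, 0], [0, 0, 0], 1], [[0.53, 0.97, 0], [0, 0, 0], 1], [[0.53, 0.97, 0], [0, 0, 0], 1], [[0, 0, 0], [0, 0, 0], 1], [[0, 0, 0], [0, 0, 0], 1]]}}

```text
clock: 29.0
tcp_pos: [0.5234, -0.0736, 0.2136]
orientation: [-0.0, 0.18, 0.984, -0.0]
wrist_force: [0.4, -0.3, -1.1]
finger_gap: 0.085
```

```bash
python3 snap.py 17 wrist
```

```text
29.0 [ 0.5234 -0.0736  0.2136] psi 159.24 tilt 0.03 gap 0.085 [ 0.4 -0.3 -1.1] j [-0.29  0.24 -0.15  1.19 -0.    0.07]
```

View pics/wrist17.png

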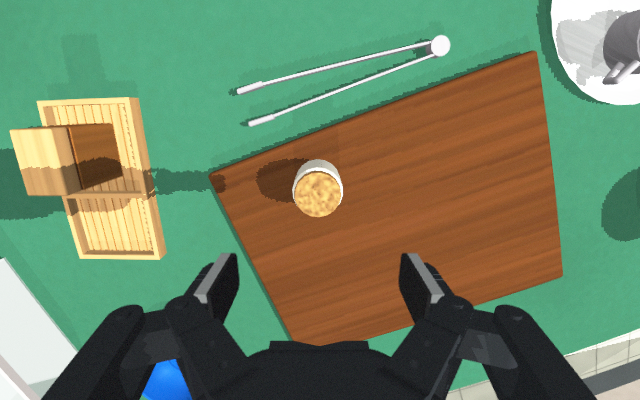

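```bash
python3 - <<'E'
import pickle
from h import *
st,d=pickle.load(open("pics/wrist17.pkl","rb")); W=Cam(d,st)
print("jar",W.plane([(318,193)],.078))
E
```

```text
jar [[ 0.52061719 -0.07375734  0.078     ]]
```

Request:
{"method": "move_arm", "body": {"commands": [[[0, 0, -0.9], [0, 0, 0], 1], [[0, 0, -0.9], [0, 0, 0], 1], [[0, 0, -0.9], [0, 0, 0], 1], [[0, 0, -0.7], [0, 0, 0], 1], [[0, 0, -0.3], [0, 0, 0], 1]]}}

```text
clock: 29.55
tcp_pos: [0.5207, -0.0756, 0.0632]
orientation: [-0.002, 0.183, 0.983, 0.0]
wrist_force: [-0.5, -0.9, -0.9]
finger_gap: 0.0853
```

Request:
{"method": "move_arm", "body": {"commands": [[[0, 0, -0.1], [0, 0, 0], 1], [[0, 0, 0], [0, 0, 0], 1]]}}

```text
clock: 29.75
tcp_pos: [0.5234, -0.0754, 0.0624]
orientation: [0.0, 0.182, 0.983, -0.0]
wrist_force: [0.1, -0.1, -0.2]
finger_gap: 0.0854
```

Request:
{"method": "move_arm", "body": {"commands": [[[-0.03, 0.02, -0.12], [0, 0, 0], 1], [[0, 0, 0], [0, 0, 0], -1], [[0, 0, 0], [0, 0, 0], -1], [[0, 0, 0], [0, 0, 0], -1], [[0, 0, 0], [0, 0, 0], -1]]}}

```text
clock: 30.25
tcp_pos: [0.5227, -0.0739, 0.0581]
orientation: [0.001, 0.181, 0.983, -0.0]
wrist_force: [-1.1, 0.3, 6.5]
finger_gap: 0.051
```

Request:
{"method": "move_arm", "body": {"commands": [[[0, 0, 0], [0, 0, 0], -1], [[0, 0, 0], [0, 0, 0], -1], [[0, 0, 0], [0, 0, 0], -1]]}}

```text
clock: 30.55
tcp_pos: [0.5226, -0.0739, 0.0581]
orientation: [0.001, 0.181, 0.983, -0.0]
wrist_force: [-1.5, -0.4, 5.4]
finger_gap: 0.0508
```

Request:
{"method": "move_arm", "body": {"commands": [[[0, 0, 0.5], [0, 0, 0], -1], [[0, 0, 0.9], [0, 0, 0], -1], [[0, 0, 0.9], [0, 0, 0], -1], [[-0.13, -0.96, 0.3], [0, 0, 0], -1], [[-0.13, -0.96, 0], [0, 0, 0], -1]]}}

```text
clock: 31.05
tcp_pos: [0.5133, -0.151, 0.1639]
orientation: [0.003, 0.18, 0.984, -0.001]
wrist_force: [0.1, -0.6, -2.0]
finger_gap: 0.0507
```

Request:
{"method": "move_arm", "body": {"commands": [[[-0.13, -0.96, 0], [0, 0, 0], -1], [[-0.13, -0.96, 0], [0, 0, 0], -1], [[-0.13, -0.96, 0], [0, 0, 0], -1], [[-0.13, -0.96, 0], [0, 0, 0], -1], [[-0.13, -0.96, 0], [0, 0, 0], -1]]}}

```text
clock: 31.55
tcp_pos: [0.4851, -0.3438, 0.1607]
orientation: [-0.0, 0.181, 0.983, 0.0]
wrist_force: [1.5, 0.0, -1.3]
finger_gap: 0.0508
```

Request:
{"method": "move_arm", "body": {"commands": [[[0, 0, 0], [0, 0, 0], -1], [[0, 0, 0], [0, 0, 0], -1]]}}

```text
clock: 31.75
tcp_pos: [0.485, -0.343, 0.1604]
orientation: [-0.001, 0.182, 0.983, 0.001]
wrist_force: [-0.5, 0.6, -2.7]
finger_gap: 0.0507
```

```bash
python3 snap.py 18 side wrist
```

```text
31.8 [ 0.4852 -0.342   0.1605] psi 159.06 tilt 0.11 gap 0.0509 [ 0.3  0.2 -2.5] j [-0.75  0.39 -0.07  1.12  0.   -0.38]
```

View pics/wrist18.png

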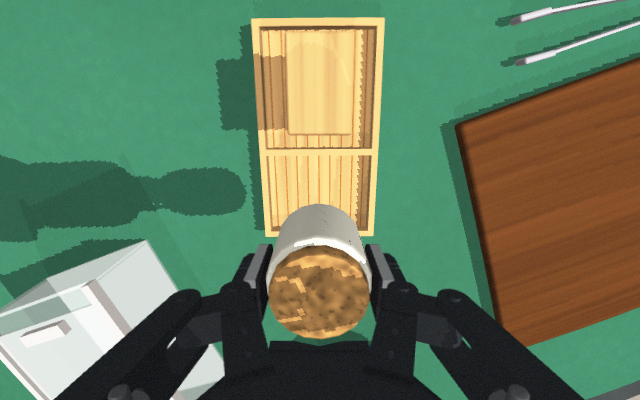

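```bash
python3 - <<'E'
import pickle
from h import *
st,d=pickle.load(open("pics/wrist18.pkl","rb")); W=Cam(d,st)
q=W.plane([(266,235),(373,235),(259,152),(379,152)],.018);print(q)
e=q[:2].mean(0);c=q[2:].mean(0);u=np.array([np.cos(np.radians(-20.9)),np.sin(np.radians(-20.9)),0])
print("from end",e-.045*u,"from cross(x=13)",c+.042*u, "len",np.linalg.norm(e-c))
E
```

```text
[[ 0.50739425 -0.40927831  0.018     ]
 [ 0.54701828 -0.30551107  0.018     ]
 [ 0.42660187 -0.38027214  0.018     ]
 [ 0.46702284 -0.27436345  0.018     ]]
from end [ 0.48516706 -0.34134148  0.018     ] from cross(x=13) [ 0.48604894 -0.34230079  0.018     ] len 0.08583588937808437
```

Aligned within 1–2 mm of the small compartment's centre, so I'm lowering the jar.

Request:
{"method": "move_arm", "body": {"commands": [[[0.02, 0, -0.8], [0, 0, 0], -1], [[0, 0, -0.9], [0, 0, 0], -1], [[0, 0, -0.6], [0, 0, 0], -1], [[0, 0, -0.3], [0, 0, 0], -1], [[0, 0, 0], [0, 0, 0], -1]]}}

```text
clock: 32.35
tcp_pos: [0.4857, -0.3404, 0.0555]
orientation: [-0.002, 0.181, 0.984, 0.001]
wrist_force: [-0.1, 0.4, -1.7]
finger_gap: 0.051
```

Request:
{"method": "move_arm", "body": {"commands": [[[0, 0, -0.1], [0, 0, 0], -1], [[0, 0, 0], [0, 0, 0], -1], [[0, 0, -0.05], [0, 0, 0], -1], [[0, 0, 0], [0, 0, 0], -1]]}}

```text
clock: 32.75
tcp_pos: [0.4868, -0.3429, 0.0518]
orientation: [0.001, 0.182, 0.983, -0.0]
wrist_force: [-0.3, 0.5, -2.4]
finger_gap: 0.051
```

Request:
{"method": "move_arm", "body": {"commands": [[[0, 0, -0.1], [0, 0, 0], -1], [[0, 0, 0], [0, 0, 0], -1], [[0, 0, -0.06], [0, 0, 0], -1], [[0, 0, 0], [0, 0, 0], -1]]}}

```text
clock: 33.15
tcp_pos: [0.4865, -0.3427, 0.0452]
orientation: [0.0, 0.182, 0.983, -0.0]
wrist_force: [-1.2, 0.8, 2.7]
finger_gap: 0.051
```

Contact. I'll release, rise and move clear.

Request:
{"method": "move_arm", "body": {"commands": [[[0, 0, 0], [0, 0, 0], 0.3], [[0, 0, 0], [0, 0, 0], 1], [[0, 0, 0], [0, 0, 0], 1], [[0, 0, 0.4], [0, 0, 0], 1], [[0, 0, 0.9], [0, 0, 0], 1]]}}

```text
clock: 33.65
tcp_pos: [0.4845, -0.3408, 0.094]
orientation: [-0.003, 0.182, 0.983, 0.002]
wrist_force: [0.5, -0.2, 0.1]
finger_gap: 0.0855
```

Request:
{"method": "move_arm", "body": {"commands": [[[0, 0, 1], [0, 0, 0], 1], [[0, 0, 1], [0, 0, 0], 1], [[0, 0, 1], [0, 0, 0], 1], [[0, 0, 0.5], [0, 0, 0], 1], [[0, 0, 0], [0, 0, 0], 1]]}}

```text
clock: 34.15
tcp_pos: [0.488, -0.3439, 0.2407]
orientation: [0.003, 0.182, 0.983, -0.002]
wrist_force: [0.5, -0.9, 0.8]
finger_gap: 0.0854
```

Request:
{"method": "move_arm", "body": {"commands": [[[0, 0.6, 0], [0, 0, 0], 1], [[0, 0.9, 0], [0, 0, 0], 1], [[0, 0.9, 0], [0, 0, 0], 1], [[0, 0.9, 0], [0, 0, 0], 1], [[0, 0, 0], [0, 0, 0], 1]]}}

```text
clock: 34.65
tcp_pos: [0.4852, -0.2064, 0.2353]
orientation: [-0.002, 0.18, 0.984, 0.001]
wrist_force: [-0.3, -0.2, 0.5]
finger_gap: 0.0858
```

```bash
python3 snap.py 19 top side wrist
```

```text
34.75 [ 0.4862 -0.2098  0.2357] psi 159.18 tilt 0.07 gap 0.0857 [-0.7  0.2  0.4] j [-0.56  0.23 -0.1   1.24 -0.   -0.2 ]
```

View pics/top19.png

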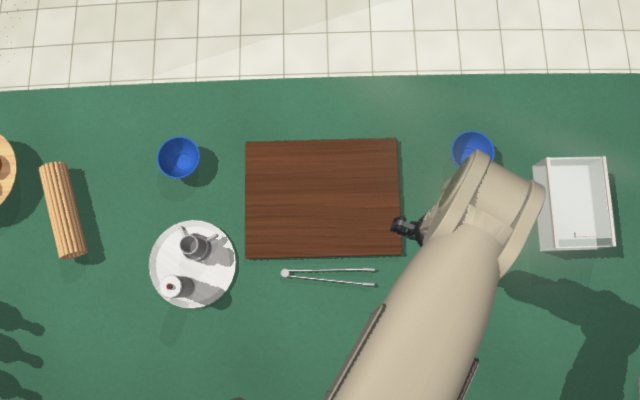

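View pics/side19.png

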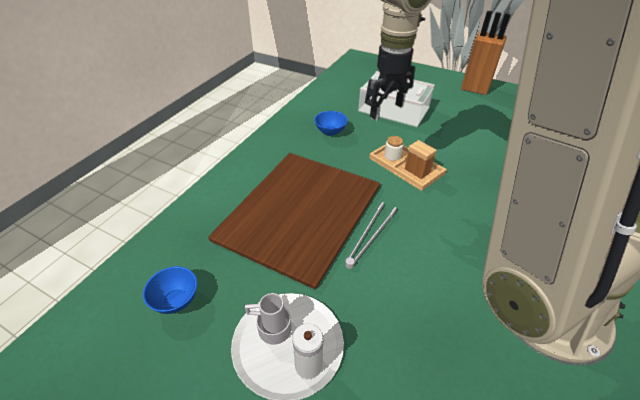

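View pics/wrist19.png

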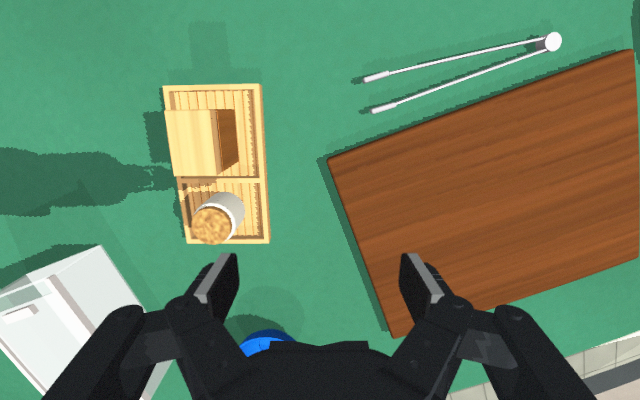

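Both kits are made up and standing. The top view shows the mugs at (195,245) and the canister at (172,286) on the plate. The side view shows the jar at (394,148) and the caddy at (421,160) in their compartments. The bowls and tongs are at their starting pixels.

```bash
python3 -c "
from workcell import job
print(job.hand_in())"
```

```text
the job is handed in; nothing more can be done
None
```

I made up both kits, in the order asked, and handed the job in at about 35 s of the 147 s allowed. No verdict came back.

- **Coffee kit:** The wide mug and the canister stand on the flat of the plate. The slim mug stands inside the wide mug, and the handles are about 90° apart (about -62° and 28°).
- **Tea kit:** The caddy stands in the tray's larger compartment and the jar in the smaller one, both within about 2 mm of the compartment centres.
- **Last checks:** The side and wrist views show all five items upright and released, with the gripper well clear. Both bowls and the tongs look unmoved in the top and side views.
- **Force:** The largest wrist force I saw was about 17 N, at the moment the canister touched the plate.
- **Disagreements:** Camera views differed by 2–5 mm on some positions, such as the jar and the wide mug. The plate centre found from the top and side views came out about 16 mm too low, so I used the wrist view for it. In the last top view the arm hides the tray, so I checked the tea kit only in the side and wrist views.

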